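# Assemble the two-tier soap drying rack

### The job

Put the soap drying rack together: lower the plywood board with the wide holes over all four posts until it lies level on the lower shoulders, then lower the board with the narrow holes over the same posts until it lies level on the upper shoulders. Lower the boards gently rather than dropping them on, let go of both, and leave the soap, tools and containers on the table where they are.

Things in the scene. Friction and masses are not known exactly. Their poses are not given: they have to be found in the camera images.
- rack: drying rack, fixed to the table: aluminium base 200 x 140 x 12 mm with four upright steel posts at x = +-75, y = +-48 mm. Each post: a collar 44 mm in diameter to 25 mm above the table (lower shoulder), then 24 mm in diameter to 80 mm (upper shoulder), then a pin 9 mm in diameter to 108 mm, its last 8 mm tapered. Origin: centre of the base's underside; x along the 200 mm side.
- rack_mid (a point): centre of the rack between the four posts, 25 mm above the table, level with the lower shoulders; axes as the rack.
- wide_tier_grip (a point): grip point of the wide-holed plywood board: in the dark wooden bar fixed upright on the middle of its top, on the board's centre, 34 mm above its underside (22 mm above its top face). The bar is 80 mm long along x, 24 mm thick along y, 34 mm high. Axes: x along the bar and the board's long side, z up.
- narrow_tier_grip (a point): grip point of the narrow-holed plywood board: in the dark wooden bar fixed upright on the middle of its top, on the board's centre, 34 mm above its underside (22 mm above its top face). The bar is 80 mm long along x, 24 mm thick along y, 46 mm high. Axes: x along the bar and the board's long side, z up.
- wide_tier: the wide-holed board, lying flat at the start: plywood 200 x 140 x 12 mm, four round through-holes 30 mm in diameter at x = +-75, y = +-48 mm from its centre, the pattern of the rack's posts (either way round fits). 0.2 to 0.4 kg. Origin at the centre of its underside.
- narrow_tier: the narrow-holed board, lying flat at the start: plywood 180 x 126 x 12 mm, four round through-holes 15 mm in diameter at x = +-75, y = +-48 mm from its centre, the pattern of the rack's posts (either way round fits). 0.2 to 0.4 kg. Origin at the centre of its underside.
- soap_a: loose bar of cream soap with purple streaks, between the boards and the rack, 85 x 55 x 30 mm; origin at the centre of its underside, x along its length
- soap_b: another such bar between the boards and the rack, 85 x 55 x 30 mm; origin at the centre of its underside, x along its length
- soap_c: another such bar towards the table's far side, 85 x 55 x 30 mm; origin at the centre of its underside, x along its length
- scraper: bench scraper lying flat at the far side: steel blade 100 x 75 mm with a wooden handle 22 mm high across its end; origin on the underside near the handle.
- oil_bottle: brown bottle standing at the far side, 64 mm in diameter, 170 mm high; origin under its centre.
- lye_jar: white jar with a lid standing at the far side, 84 mm in diameter, 110 mm high; origin under its centre.
- crumb_brush: flat hand brush with a wooden handle lying at the far side; origin at its underside.
Mind the look-alikes: they are no part of the job. Of the things like the rack, leave any that is orange; of the rest the larger one is meant.

How it is judged:
By the outcome, as a careful person would: the job done as asked, in the order asked, and still so for the second after the job is handed in, with the robot touching nothing.
It also fails if it takes over 69 s, if anything falls off the work surface, if the arm or the gripper's body presses on something with over 40 N, if the wrist force passes 120 N, or if a joint passes its speed limit or range.

### The arm

A 6-joint arm with a two-finger parallel gripper is mounted at the origin on the work surface. World frame = base frame: x ahead of the robot, y to its left, z up, the work surface at z = 0. Lengths are in m, angles in rad, forces in N, time in s.
With the tool pointing down it reaches from about 0.3 to 0.775 m from the base axis. Payload 14.6 kg.
Tool frame: the origin (TCP) lies at the very end of the fingers, on their centre line; the grasp point (between the pads) lies 19 mm behind it; z points along the fingers, y is the direction in which the jaws open and shut (so a half turn about z gives the same grasp; the last joint's range is limited). The gripper opens to 94 mm and grips with 3 to 60 N. Pads are 16 mm wide; open, the fingers measure 119 mm over their backs; the gripper's body (75 mm by 177 mm) begins 78 mm behind the grasp point.
Start: joints at [-1.392, 0.3, 1.521, -0, 1.321, -0.067], TCP at [0.134, -0.533, 0.205] pointing down, gripper open.
Joint ranges: [-3.03, 3.03], [-0.79, 2.21], [0.23, 2.52], [-1.04, 4.18], [0, 3.07], [-2.55, 2.55]. Speed limits (rad/s): [2.22, 2.22, 2.57, 3.14, 3.14, 3.14].

### API

Orientations are given as [roll, pitch, yaw] about the fixed x, y, z axes, in that order (R = Rz(yaw) Ry(pitch) Rx(roll)).
In Python, from station import ctrl, vision, ticket gives the robot as it stands.
- The arm moves only by the tool step_arm, never from a script. Its argument "steps" is a list of rows, each an object of numbers: "x", "y", "z": the shift along the tool's x, y, z in m; "ax", "ay", "az": the turn, a rotation vector about the tool's x, y, z in degrees; "claw": the finger opening in m, from 0 to 0.094. A call has 1 to 5 rows; each row shifts and turns the pose as measured when the row begins, along the tool's axes as they then stand; what a row does not reach is not made up. A row lasts 1/12 s, in which the tool goes at most 41.7 mm and 7.16 degrees, less where a joint would pass 70% of its speed; a pose out of reach is approached as far as the arm can. A call with a gripper value outside its range is refused whole. The fingers move at their own pace and stop on an object; "grip_force" is the grip in N (left out, the last holds). Time passes only in rows, so rows that do not move let the fingers close. It gives the time, the measured TCP pose, the force and the opening at its end, in the units of the state.
- ctrl.get_obs(): the state, without advancing time (a new reading comes with each control period).
- vision.camera(name): name is "side" or "top" or "wrist"; returns (picture, depth): 400x640x3 uint8, red, green, blue; 400x640 float32, m along the optical axis (not along the pixel's ray), 0 where there is no reading.
- vision.camera_params(name): a dict with "fov_y" (degrees; the focal length in pixels is half the picture's height over the tangent of half this angle, whatever the lens; pixels are square), "cx", "cy" (the principal point, pixels), "k1" (the pictures are not rectified: a ray, as slopes to the right and down, at radius r is drawn at 1 + k1 r^2 times it, then the intrinsics apply), "origin" and "attitude" of the camera in the world; the wrist camera has in their place "mount" (4x4, takes a point from camera to tool coordinates, whose origin is the TCP and whose axes are the flange's). Camera axes: x right, y up, looking along -z (the intrinsics and any distortion apply to the point x, -y, -z); pixel columns grow to the right and rows downward; lengths in m; the calibration is good to about 2 mm. A picture is of the moment at which its call begins: read the wrist's pose just before it. camera_params takes no time and is no camera call.
- ticket.hand_in(): hands the job in, once; it reports no verdict.
The state is a dict: "time_s": time; "qpos": joint angles; "joint_vel": joint speeds; "tau": joint torques, N m; "ee_pos": TCP position; "eef_rot": TCP orientation; "force": force on the tool from outside, world axes, zero at the start; "moment": the same for the moment, N m; "grip_width": finger opening in m.
Only numpy, scipy, OpenCV 4.12 (cv2) and the standard library are available. Lean on these libraries where they do the work, as an engineer would, in place of code of your own. Each camera call takes 0.05 s, during which the arm holds its last target.

## Working session

There is one attempt and no reset: what is moved stays moved. The work goes in short steps, Python scripts to look and compute and a tool call to move; the robot and the scene stay as the last step left them, time stands still between calls to the robot, and variables do not carry over. Pictures are saved under pics/ and viewed, and the job is handed in when it is done.

Besides the shell and the picture viewer there is one more tool, called after "Call:" as a command line: name --argument value ..., lists and objects as JSON in quotes. step_arm: Moves the arm, as the interface text tells. Its arguments: {"type":"object","properties":{"steps":{"type":"array"},"grip_force":{"type":"number"}},"required":["steps"]}

```bash
ls; mkdir -p pics; python3 - <<'E'
from station import ctrl, vision, ticket
import cv2, numpy as np
print(ctrl.get_obs())
for n in ("side","top","wrist"):
    p=vision.camera_params(n); print(n,p)
for n in ("side","top"):
    im,d=vision.camera(n); cv2.imwrite(f"pics/{n}0.png",im[:,:,::-1]); np.savez(f"pics/{n}0.npz",im=im,d=d)
E
```

```text
pics
{'time_s': 0.0, 'qpos': array([-1.39157854e+00,  3.00507473e-01,  1.52158295e+00,  2.84673306e-05,
        1.32067837e+00, -6.65684482e-02]), 'joint_vel': array([-0.00111444, -0.00056914,  0.00203632,  0.0022089 , -0.00017099,
       -0.00033813]), 'tau': array([ 3.81211576e-03, -5.31806195e+01, -3.52744603e+01,  7.08305812e-02,
        2.43988994e-02, -7.65982963e-05]), 'ee_pos': array([ 0.13380057, -0.5332105 ,  0.20486558]), 'eef_rot': array([-3.14042095e+00, -1.05748105e-04,  2.45779112e-01]), 'force': array([-0.57418711,  0.00596752,  0.14831251]), 'moment': array([ 0.00208064, -0.02437128, -0.00711462]), 'grip_width': 0.09380306551670249}
side {'fov_y': 43.51889906354495, 'cx': 319.56556672757563, 'cy': 214.71558830293915, 'k1': -0.08779895071527839, 'origin': array([ 0.01798615, -1.33113276,  1.24797566]), 'attitude': array([ 0.84167363, -0.00749097, -0.33223987])}
top {'fov_y': 47.807751081187654, 'cx': 322.97793096095404, 'cy': 190.40971228116055, 'k1': -0.06994419123784935, 'origin': array([ 0.30801396, -0.07242042,  1.43473645]), 'attitude': array([ 0.13021589, -0.00594886, -1.55530694])}
wrist {'fov_y': 63.971590497185346, 'cx': 318.2067825417714, 'cy': 197.99647135179768, 'k1': -0.04604985962987561, 'mount': array([[ 4.53160330e-04,  9.73018924e-01,  2.30724875e-01,
         6.66290913e-02],
       [ 9.99999877e-01, -4.87543215e-04,  9.20078531e-05,
         2.04119820e-04],
       [ 2.02013730e-04,  2.30724805e-01, -9.73019025e-01,
        -1.78993864e-01],
       [ 0.00000000e+00,  0.00000000e+00,  0.00000000e+00,
         1.00000000e+00]])}
```

View pics/side0.png

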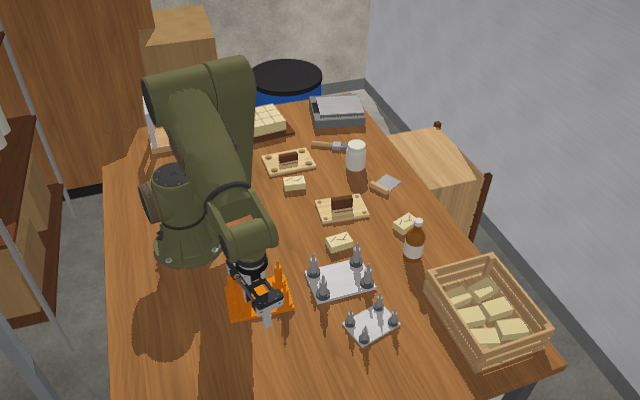

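View pics/top0.png

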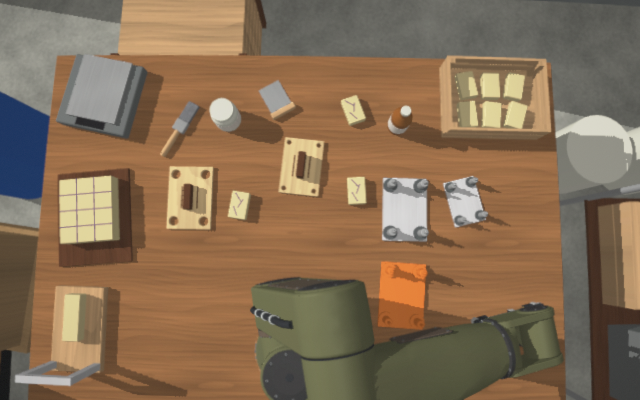

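Both views show the same scene. In the top view the rack-like things are an orange one at (403,295), a large grey one at (405,210) and a small grey one at (465,200). I choose the large grey one. The boards are at (190,197), with large holes (wide), and (302,166), with small holes (narrow). Next is a close crop to check and measure.

```bash
cat > h.py <<'E'
import numpy as np, cv2
from scipy.spatial.transform import Rotation as R
from station import ctrl, vision, ticket
def cam(n,obs=None):
    p=vision.camera_params(n)
    f=200/np.tan(np.radians(p['fov_y'])/2)
    K=np.array([[f,0,p['cx']],[0,f,p['cy']],[0,0,1]]); D=np.array([p['k1'],0,0,0.])
    if 'mount' in p:
        T=np.eye(4); T[:3,:3]=R.from_euler('xyz',obs['eef_rot']).as_matrix(); T[:3,3]=obs['ee_pos']; T=T@p['mount']
    else:
        T=np.eye(4); T[:3,:3]=R.from_euler('xyz',p['attitude']).as_matrix(); T[:3,3]=p['origin']
    T=T@np.diag([1,-1,-1,1.])
    return K,D,T
def rays(c,px):
    K,D,T=c
    u=cv2.undistortPointsIter(np.asarray(px,float).reshape(-1,1,2),K,D,None,None,(3,50,1e-10)).reshape(-1,2)
    return np.c_[u,np.ones(len(u))]
def onplane(c,px,z):
    r=rays(c,px)@c[2][:3,:3].T; o=c[2][:3,3]
    return o+r*((z-o[2])/r[:,2])[:,None]
def proj(c,P):
    K,D,T=c; Ti=np.linalg.inv(T)
    return cv2.projectPoints(np.asarray(P,float).reshape(-1,3)@Ti[:3,:3].T+Ti[:3,3],np.zeros(3),np.zeros(3),K,D)[0].reshape(-1,2)
def cloud(c,d):
    v,u=np.mgrid[0:400,0:640]; r=rays(c,np.c_[u.ravel(),v.ravel()])
    return ((r*d.reshape(-1,1))@c[2][:3,:3].T+c[2][:3,3]).reshape(400,640,3)
E
python3 - <<'E'
from h import *
f=np.load('pics/top0.npz'); im=f['im']; d=f['d']
c=cam('top'); P=cloud(c,d); np.save('pics/Ptop.npy',P)
for n,(u,v) in dict(table=(350,230),wide=(178,212),wbar=(187,197),narrow=(290,180),nbar=(300,164),rackbase=(405,210),small=(463,203)).items():
    print(n,P[v-1:v+2,u-1:u+2].mean((0,1)).round(4))
a=cv2.resize(im[150:250,160:340],None,fx=4,fy=4,interpolation=cv2.INTER_CUBIC)
b=cv2.resize(im[160:260,360:540],None,fx=4,fy=4,interpolation=cv2.INTER_CUBIC)
z=np.vstack([cv2.resize(a,(540,300)),cv2.resize(b,(540,300))]); cv2.imwrite('pics/crop1.png',z[:,:,::-1])
f=np.load('pics/side0.npz'); 
a=cv2.resize(f['im'][130:370,220:440],(733,800))[:600]
cv2.imwrite('pics/crop2.png',a[:,:,::-1])
E
```

```text
table [ 3.707e-01 -1.657e-01  3.000e-04]
wide [0.4179 0.382  0.0107]
wbar [0.4624 0.3449 0.0464]
narrow [0.526  0.0276 0.0135]
nbar [ 0.5696 -0.0053  0.0592]
rackbase [ 0.436  -0.3392  0.0122]
small [ 0.4616 -0.5273  0.0082]
```

View pics/crop1.png

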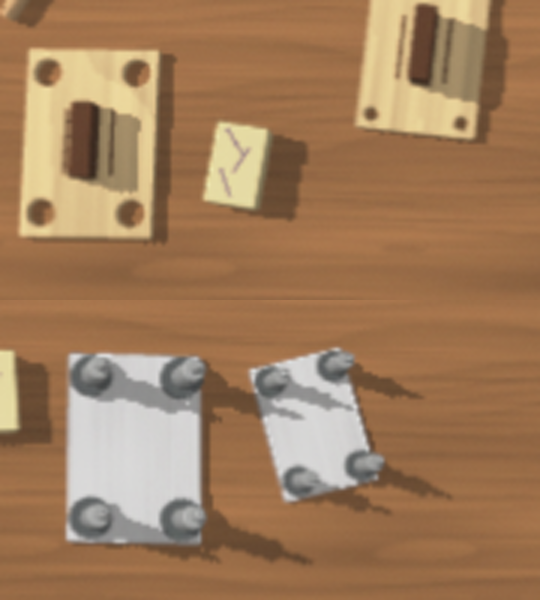

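View pics/crop2.png

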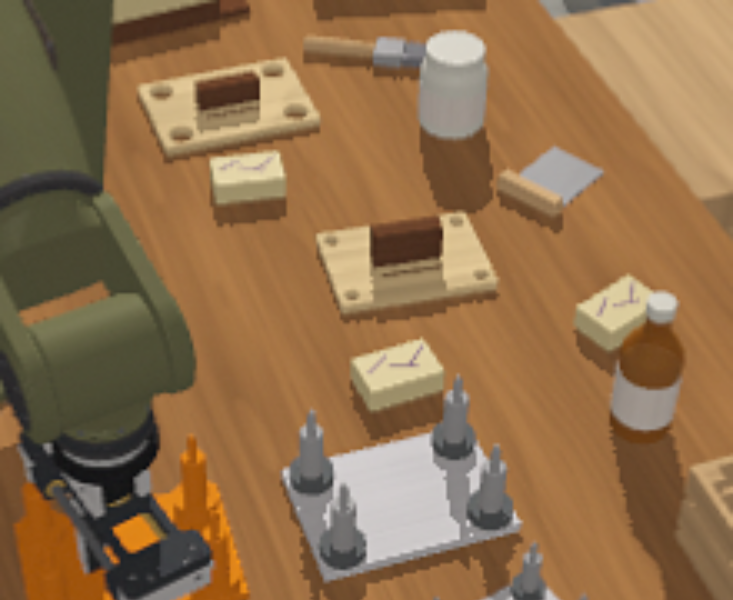

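The crops confirm it: the big-holed board is on the left, the small-holed one is on the upper right, and the grey rack with four stepped posts is lower left, larger than the grey look-alike. Next, coarse poses from colour masks.

```bash
cat >> h.py <<'E'
def rectpose(c,im,lo,hi,box,z,P=None):
    u0,v0,u1,v1=box; hsv=cv2.cvtColor(im,cv2.COLOR_RGB2HSV)
    m=cv2.inRange(hsv,np.array(lo),np.array(hi)); k=np.zeros_like(m); k[v0:v1,u0:u1]=m[v0:v1,u0:u1]
    cs,_=cv2.findContours(k,cv2.RETR_EXTERNAL,cv2.CHAIN_APPROX_NONE); q=max(cs,key=cv2.contourArea)
    w=onplane(c,q.reshape(-1,2),z)[:,:2]
    (cx,cy),(a,b),ang=cv2.minAreaRect((w*1000).astype(np.float32))
    if a<b: ang+=90; a,b=b,a
    return cx/1000,cy/1000,a,b,(ang+90)%180-90,k
E
python3 - <<'E'
from h import *
im=np.load('pics/top0.npz')['im']; c=cam('top'); hsv=cv2.cvtColor(im,cv2.COLOR_RGB2HSV)
for p in [(178,212),(290,180),(405,210),(350,230),(187,197)]: print(p,hsv[p[1],p[0]])
for n,lo,hi,box,z in [('wide',(15,30,150),(35,150,255),(160,155,222,240),.012),('narrow',(15,30,150),(35,150,255),(270,130,335,205),.012),('rack',(0,0,130),(180,35,255),(372,170,440,250),.012),
 ('wbar',(0,60,0),(15,255,110),(176,180,196,215),.046),('nbar',(0,60,0),(15,255,110),(288,145,312,185),.058)]:
    r=rectpose(c,im,lo,hi,box,z); print(n,np.round(r[:5],4))
E
```

```text
(178, 212) [ 20  93 220]
(290, 180) [ 21  88 231]
(405, 210) [  0   1 214]
(350, 230) [ 13 137 147]
(187, 197) [ 12 133  98]
wide [ 4.665000e-01  3.491000e-01  2.028294e+02  1.451317e+02 -1.644000e-01]
narrow [ 5.729000e-01 -5.400000e-03  1.843313e+02  1.311159e+02 -5.462900e+00]
rack [  0.44    -0.3363 197.5947 143.2072   0.7326]
wbar [ 0.4627  0.3421 75.2729 27.9384  0.1333]
nbar [ 5.68200e-01 -8.10000e-03  7.96249e+01  2.08733e+01 -5.02790e+00]
```

Call:
step_arm --steps '[{"z": -0.038, "az": 7}, {"z": -0.038, "az": 7}, {"x": 0.03, "y": -0.02}, {"x": 0.035, "y": -0.02}, {"x": 0.035, "y": -0.02}]'

```text
validation failed for argument at $.st...
```

Call:
step_arm --steps '[{"x": 0.0, "y": 0.0, "z": -0.038, "ax": 0.0, "ay": 0.0, "az": 7.0, "claw": 0.094}, {"x": 0.0, "y": 0.0, "z": -0.038, "ax": 0.0, "ay": 0.0, "az": 7.0, "claw": 0.094}]'

```text
time_s: 0.27
ee_pos: [0.1333, -0.5308, 0.2749]
eef_rot: [-3.126, 0.003, -0.001]
force: [0.4, -1.1, -0.1]
grip_width: 0.0942
```

Call:
step_arm --steps '[{"x": 0.034, "y": -0.023, "z": 0, "ax": 0, "ay": 0, "az": 0, "claw": 0.094}, {"x": 0.034, "y": -0.023, "z": 0, "ax": 0, "ay": 0, "az": 0, "claw": 0.094}, {"x": 0.034, "y": -0.023, "z": 0, "ax": 0, "ay": 0, "az": 0, "claw": 0.094}, {"x": 0.034, "y": -0.023, "z": 0, "ax": 0, "ay": 0, "az": 0, "claw": 0.094}, {"x": 0.034, "y": -0.023, "z": 0, "ax": 0, "ay": 0, "az": 0, "claw": 0.094}]'

```text
time_s: 0.68
ee_pos: [0.3042, -0.4188, 0.282]
eef_rot: [-3.135, 0.002, -0.022]
force: [0.6, -1.2, 0.4]
grip_width: 0.094
```

Call:
step_arm --steps '[{"x": 0.034, "y": -0.023, "z": 0, "ax": 0, "ay": 0, "az": 0, "claw": 0.094}, {"x": 0.034, "y": -0.023, "z": 0, "ax": 0, "ay": 0, "az": 0, "claw": 0.094}, {"x": 0.03, "y": -0.02, "z": 0, "ax": 0, "ay": 0, "az": 0, "claw": 0.094}, {"x": 0.0, "y": 0, "z": 0, "ax": 0, "ay": 0, "az": 0, "claw": 0.094}, {"x": 0.0, "y": 0, "z": 0, "ax": 0, "ay": 0, "az": 0, "claw": 0.094}]'

```text
time_s: 1.1
ee_pos: [0.4105, -0.3471, 0.2812]
eef_rot: [-3.133, 0.002, -0.015]
force: [-0.5, -0.1, 0.5]
grip_width: 0.0942
```

```bash
cat >> h.py <<'E'
def shot(name):
    o=ctrl.get_obs(); im,d=vision.camera('wrist'); np.savez(f'pics/{name}.npz',im=im,d=d,ee_pos=o['ee_pos'],eef_rot=o['eef_rot'])
    cv2.imwrite(f'pics/{name}.png',im[:,:,::-1]); return im,d,o
E
python3 - <<'E'
from h import *
shot('wrack')
E
```

```text
(no output)
```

View pics/wrack.png

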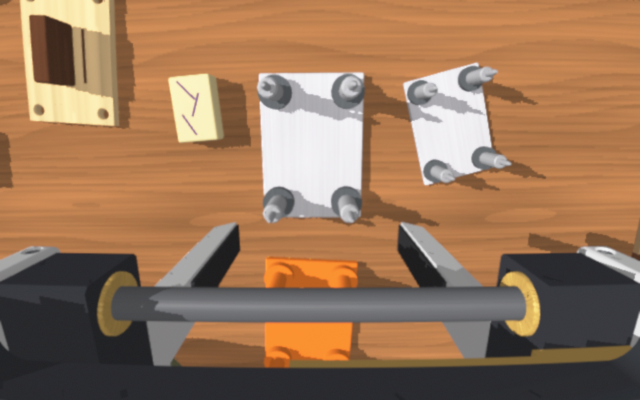

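Wrist view: the rack base spans (260..365, 72..217), with posts at about (268,88), (349,88), (275,207) and (348,207). The orange one is below it and the small grey one is to the right.

```bash
cat >> h.py <<'E'
def load(name):
    f=np.load(f'pics/{name}.npz'); o=dict(ee_pos=f['ee_pos'],eef_rot=f['eef_rot']); return f['im'],f['d'],o,cam('wrist',o)
def posts(P,zlo=.09,zhi=.112,box=(240,50,380,235)):
    u0,v0,u1,v1=box; Q=P[v0:v1,u0:u1]; m=((Q[...,2]>zlo)&(Q[...,2]<zhi)).astype(np.uint8)
    n,l,s,ce=cv2.connectedComponentsWithStats(m); out=[]
    for i in range(1,n):
        if s[i,4]>=5: q=Q[l==i]; out.append((ce[i]+[u0,v0],q.mean(0),s[i,4],q[:,2].max()))
    return out
def fit4(pts,hx=.075,hy=.048):
    # match measured (n,2) to pattern, near yaw 0
    pts=np.asarray(pts); c=pts.mean(0); s=np.sign(pts-c)*[hx,hy]; q=pts-c
    th=np.arctan2((s[:,0]*q[:,1]-s[:,1]*q[:,0]).sum(),(s*q).sum())
    Rm=np.array([[np.cos(th),-np.sin(th)],[np.sin(th),np.cos(th)]]); res=q-s@Rm.T
    return c,np.degrees(th),res
E
python3 - <<'E'
from h import *
im,d,o,c=load('wrack'); P=cloud(c,d)
print('table z',P[50,230],'base z',P[140,310])
r=rectpose(c,im,(0,0,130),(180,35,255),(250,60,372,225),.012); print(np.round(r[:5],4))
ps=posts(P)
for a in ps: print(np.round(a[0]),a[1].round(4),a[2],a[3])
print(fit4([a[1][:2] for a in ps if a[2]>8][:4]))
for z in(.108,.08,.025):
  print(z,proj(c,[[.44+x,-.336+y,z] for x in(.075,-.075) for y in (.048,-.048)]).round().tolist())
E
```

```text
table z [ 0.57452976 -0.22767413 -0.00130764] base z [ 0.45273335 -0.33404175  0.01137827]
[ 4.376000e-01 -3.352000e-01  2.081312e+02  1.416487e+02 -6.860000e-02]
[264.  85.] [ 0.5166 -0.2897  0.1024] 69 0.10885663954697566
[353.  84.] [ 0.5158 -0.3837  0.1028] 59 0.10799122014953183
[270. 217.] [ 0.3695 -0.2887  0.1013] 60 0.10960038382079207
[351. 217.] [ 0.3686 -0.3831  0.1013] 60 0.10855258268430196
(array([ 0.44262373, -0.33631036]), np.float64(-0.37894292046645056), array([[-0.00134512, -0.00089217],
       [-0.00155317,  0.00107145],
       [ 0.00158357, -0.00088123],
       [ 0.00131473,  0.00070196]]))
0.108 [[262.0, 86.0], [353.0, 84.0], [269.0, 222.0], [352.0, 221.0]]
0.08 [[266.0, 89.0], [351.0, 87.0], [272.0, 215.0], [350.0, 215.0]]
0.025 [[273.0, 93.0], [347.0, 92.0], [278.0, 204.0], [347.0, 203.0]]
```

Call:
step_arm --steps '[{"x": -0.002, "y": -0.041, "z": 0, "ax": -0.5, "ay": 0, "az": -0.9, "claw": 0.094}, {"x": -0.002, "y": -0.041, "z": 0, "ax": 0, "ay": 0, "az": 0, "claw": 0.094}, {"x": -0.002, "y": -0.041, "z": 0, "ax": 0, "ay": 0, "az": 0, "claw": 0.094}, {"x": -0.002, "y": -0.041, "z": 0, "ax": 0, "ay": 0, "az": 0, "claw": 0.094}, {"x": -0.002, "y": -0.041, "z": 0, "ax": 0, "ay": 0, "az": 0, "claw": 0.094}]'

```text
time_s: 1.57
ee_pos: [0.3963, -0.1447, 0.2782]
eef_rot: [-3.139, 0.007, -0.015]
force: [1.7, 0.1, -0.3]
grip_width: 0.0938
```

Call:
step_arm --steps '[{"x": -0.002, "y": -0.041, "z": 0, "ax": 0, "ay": 0, "az": 0, "claw": 0.094}, {"x": -0.002, "y": -0.041, "z": 0, "ax": 0, "ay": 0, "az": 0, "claw": 0.094}, {"x": -0.002, "y": -0.041, "z": 0, "ax": 0, "ay": 0, "az": 0, "claw": 0.094}, {"x": -0.002, "y": -0.041, "z": 0, "ax": 0, "ay": 0, "az": 0, "claw": 0.094}, {"x": -0.002, "y": -0.041, "z": 0, "ax": 0, "ay": 0, "az": 0, "claw": 0.094}]'

```text
time_s: 1.98
ee_pos: [0.3853, 0.0634, 0.2791]
eef_rot: [-3.14, 0.005, -0.027]
force: [2.6, -0.5, 0.0]
grip_width: 0.0938
```

Call:
step_arm --steps '[{"x": -0.002, "y": -0.041, "z": 0, "ax": 0, "ay": 0, "az": 0, "claw": 0.094}, {"x": -0.002, "y": -0.041, "z": 0, "ax": 0, "ay": 0, "az": 0, "claw": 0.094}, {"x": -0.002, "y": -0.041, "z": 0, "ax": 0, "ay": 0, "az": 0, "claw": 0.094}, {"x": -0.002, "y": -0.041, "z": 0, "ax": 0, "ay": 0, "az": 0, "claw": 0.094}, {"x": -0.002, "y": -0.041, "z": 0, "ax": 0, "ay": 0, "az": 0, "claw": 0.094}]'

```text
time_s: 2.4
ee_pos: [0.3797, 0.2719, 0.2805]
eef_rot: [-3.14, 0.001, -0.036]
force: [1.4, -1.0, 0.1]
grip_width: 0.0937
```

Call:
step_arm --steps '[{"x": 0.0, "y": -0.038, "z": 0.02, "ax": 0, "ay": 0, "az": -2, "claw": 0.094}, {"x": 0.0, "y": -0.036, "z": 0.02, "ax": 0, "ay": 0, "az": 0, "claw": 0.094}, {"x": 0.0, "y": 0, "z": 0, "ax": 0, "ay": 0, "az": 0, "claw": 0.094}, {"x": 0.0, "y": 0, "z": 0, "ax": 0, "ay": 0, "az": 0, "claw": 0.094}]'

```text
time_s: 2.73
ee_pos: [0.3818, 0.3496, 0.2393]
eef_rot: [-3.14, 0.001, 0.0]
force: [0.5, -0.8, 0.1]
grip_width: 0.0942
```

```bash
python3 - <<'E'
from h import *
im,d,o=shot('wwide'); c=cam('wrist',o); print(o['ee_pos'],o['eef_rot'],o['qpos'])
for n,z in (('board',.012),): print(proj(c,[[.4665+x,.349+y,z] for x in(.1,-.1) for y in(.07,-.07)]).round())
E
```

```text
[0.38178363 0.34955315 0.23927453] [-3.13966194e+00  9.19877958e-04  2.58158388e-04] [6.69497962e-01 2.01951771e-01 1.56392501e+00 2.12544340e-03
 1.37523996e+00 2.23962451e+00]
[[259.  19.]
 [379.  19.]
 [265. 187.]
 [373. 187.]]
```

View pics/wwide.png

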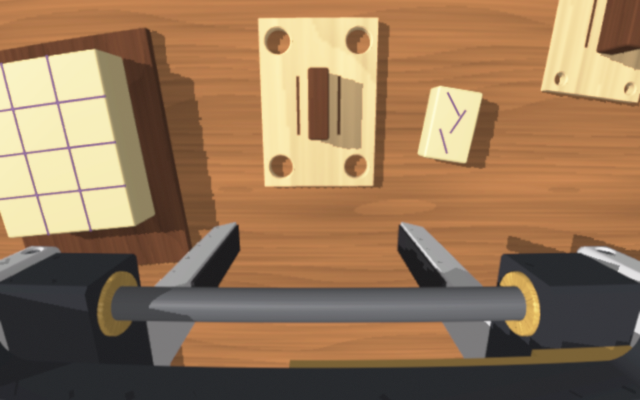

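The wide board is centred at (319,103) in the wrist view, as the top view predicted. Refining now.

```bash
python3 - <<'E'
from h import *
im,d,o,c=load('wwide')
for (n,lo,hi,box,z) in [('board',(15,30,150),(35,150,255),(250,5,388,195),.012),('bar',(0,60,0),(15,255,110),(306,60,331,145),.046)]:
    print(n,np.round(rectpose(c,im,lo,hi,box,z)[:5],4))
E
```

```text
board [  0.4684   0.35   201.7753 142.1667   0.3526]
bar [ 0.4671  0.346  75.1994 19.4165 -3.8404]
```

Call:
step_arm --steps '[{"x": 0.03, "y": 0, "z": 0.025, "ax": 0, "ay": 0, "az": 0, "claw": 0.094}, {"x": 0.03, "y": 0, "z": 0.025, "ax": 0, "ay": 0, "az": 0, "claw": 0.094}, {"x": 0.026, "y": 0, "z": 0.03, "ax": 0, "ay": 0, "az": 0, "claw": 0.094}, {"x": 0.0, "y": 0, "z": 0.03, "ax": 0, "ay": 0, "az": 0, "claw": 0.094}, {"x": 0.0, "y": 0, "z": 0.0, "ax": 0, "ay": 0, "az": 0, "claw": 0.094}]'

```text
time_s: 3.2
ee_pos: [0.4762, 0.3419, 0.1322]
eef_rot: [-3.134, -0.008, -0.009]
force: [-0.8, -0.8, -0.9]
grip_width: 0.0942
```

Call:
step_arm --steps '[{"x": -0.008, "y": -0.0075, "z": 0.025, "ax": -0.4, "ay": 0.45, "az": -0.5, "claw": 0.094}, {"x": 0.0, "y": 0, "z": 0.025, "ax": 0, "ay": 0, "az": 0, "claw": 0.094}, {"x": 0, "y": 0, "z": 0.02, "ax": 0, "ay": 0, "az": 0, "claw": 0.094}, {"x": 0.0, "y": 0, "z": 0, "ax": 0, "ay": 0, "az": 0, "claw": 0.094}]'

```text
time_s: 3.53
ee_pos: [0.4734, 0.3451, 0.0683]
eef_rot: [-3.138, -0.023, -0.008]
force: [-0.0, -0.5, -0.3]
grip_width: 0.0941
```

Call:
step_arm --steps '[{"x": -0.005, "y": -0.004, "z": 0.02, "ax": -0.2, "ay": -1.3, "az": -0.5, "claw": 0.094}, {"x": 0.0, "y": 0, "z": 0.01, "ax": 0, "ay": 0, "az": 0, "claw": 0.094}, {"x": 0, "y": 0, "z": 0, "ax": 0, "ay": 0, "az": 0, "claw": 0.094}]'

```text
time_s: 3.78
ee_pos: [0.4721, 0.3483, 0.0453]
eef_rot: [-3.137, -0.006, -0.002]
force: [0.2, 0.4, 0.5]
grip_width: 0.094
```

Call:
step_arm --steps '[{"x": -0.005, "y": -0.001, "z": 0.015, "ax": -0.2, "ay": -0.35, "az": 0, "claw": 0.094}, {"x": 0.0, "y": 0, "z": 0.008, "ax": 0, "ay": 0, "az": 0, "claw": 0.094}, {"x": 0, "y": 0, "z": 0, "ax": 0, "ay": 0, "az": 0, "claw": 0.094}]'

```text
time_s: 4.03
ee_pos: [0.469, 0.3496, 0.0254]
eef_rot: [-3.138, -0.006, -0.004]
force: [0.3, 0.7, -0.1]
grip_width: 0.0938
```

Call:
step_arm --steps '[{"x": -0.001, "y": 0, "z": 0.007, "ax": -0.2, "ay": -0.35, "az": -0.2, "claw": 0.094}, {"x": 0.0, "y": 0, "z": 0, "ax": 0, "ay": 0, "az": 0, "claw": 0.094}, {"x": 0, "y": 0, "z": 0, "ax": 0, "ay": 0, "az": 0, "claw": 0.06}, {"x": 0, "y": 0, "z": 0, "ax": 0, "ay": 0, "az": 0, "claw": 0.04}]' --grip_force 40

```text
time_s: 4.37
ee_pos: [0.4683, 0.3497, 0.0187]
eef_rot: [-3.141, 0.0, 0.0]
force: [0.3, -0.7, 0.3]
grip_width: 0.0841
```

Call:
step_arm --steps '[{"x": 0, "y": 0, "z": 0, "ax": 0, "ay": 0, "az": 0, "claw": 0.03}, {"x": 0.0, "y": 0, "z": 0, "ax": 0, "ay": 0, "az": 0, "claw": 0.015}, {"x": 0, "y": 0, "z": 0, "ax": 0, "ay": 0, "az": 0, "claw": 0.015}, {"x": 0, "y": 0, "z": 0, "ax": 0, "ay": 0, "az": 0, "claw": 0.015}, {"x": 0, "y": 0, "z": 0, "ax": 0, "ay": 0, "az": 0, "claw": 0.015}]'

```text
time_s: 4.78
ee_pos: [0.4687, 0.35, 0.0196]
eef_rot: [-3.141, -0.001, 0.0]
force: [0.6, -0.2, 1.2]
grip_width: 0.0505
```

Call:
step_arm --steps '[{"x": 0, "y": 0, "z": 0.001, "ax": 0, "ay": 0, "az": 0, "claw": 0.015}, {"x": 0.0, "y": 0, "z": 0, "ax": 0, "ay": 0, "az": 0, "claw": 0.015}, {"x": 0, "y": 0, "z": 0, "ax": 0, "ay": 0, "az": 0, "claw": 0.015}, {"x": 0, "y": 0, "z": 0, "ax": 0, "ay": 0, "az": 0, "claw": 0.015}, {"x": 0, "y": 0, "z": 0, "ax": 0, "ay": 0, "az": 0, "claw": 0.015}]'

```text
time_s: 5.2
ee_pos: [0.4687, 0.35, 0.0186]
eef_rot: [-3.141, -0.001, 0.0]
force: [0.5, -0.1, 1.5]
grip_width: 0.0237
```

Call:
step_arm --steps '[{"x": 0, "y": 0, "z": -0.01, "ax": 0, "ay": 0, "az": 0, "claw": 0.015}, {"x": 0.0, "y": 0, "z": -0.025, "ax": 0, "ay": 0, "az": 0, "claw": 0.015}, {"x": 0, "y": 0, "z": -0.035, "ax": 0, "ay": 0, "az": 0, "claw": 0.015}, {"x": 0, "y": 0, "z": -0.035, "ax": 0, "ay": 0, "az": 0, "claw": 0.015}, {"x": 0, "y": 0, "z": -0.035, "ax": 0, "ay": 0, "az": 0, "claw": 0.015}]'

```text
time_s: 5.62
ee_pos: [0.4648, 0.3474, 0.1568]
eef_rot: [3.133, 0.013, 0.0]
force: [0.1, 0.7, -1.6]
grip_width: 0.0237
```

Call:
step_arm --steps '[{"x": 0, "y": 0, "z": -0.03, "ax": 0, "ay": 0, "az": 0, "claw": 0.015}, {"x": 0.0, "y": 0, "z": 0, "ax": 0, "ay": 0, "az": 0, "claw": 0.015}, {"x": 0.0, "y": 0, "z": 0, "ax": 0, "ay": 0, "az": 0, "claw": 0.015}]'

```text
time_s: 5.87
ee_pos: [0.4664, 0.3485, 0.1981]
eef_rot: [3.139, 0.004, 0.0]
force: [0.7, 0.3, -3.2]
grip_width: 0.0238
```

```bash
python3 - <<'E'
from h import *
im,d,o=shot('held1'); print(o['ee_pos'],o['eef_rot'],o['force'],o['moment'],o['grip_width'])
E
```

```text
[0.46644544 0.34848181 0.19805684] [3.13945563e+00 3.79462946e-03 1.11745163e-04] [ 0.66387767  0.27576472 -3.21051598] [ 0.0453434  -0.01013248 -0.02370941] 0.023804079637620962
```

View pics/held1.png

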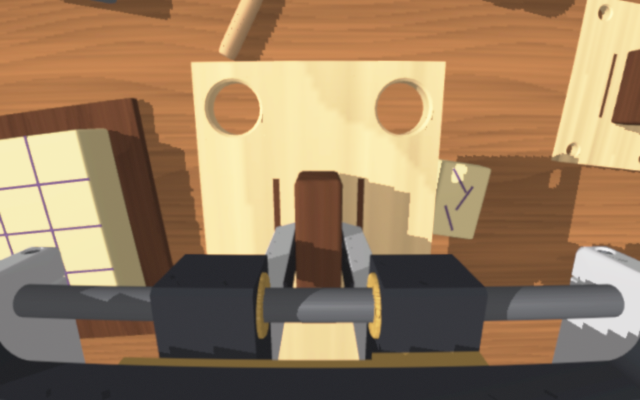

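Board held, level. Its front holes are at about (234,107) and (403,107). I'll measure the board in the tool frame.

```bash
cat >> h.py <<'E'
def holes(name,off,boxes,lo=(15,30,120),hi=(35,150,255),minA=200):
    """hole centres in tool frame; board top 'off' beyond TCP along tool z. level tool assumed via actual pose"""
    im,d,o,c=load(name); T=np.eye(4);T[:3,:3]=R.from_euler('xyz',o['eef_rot']).as_matrix();T[:3,3]=o['ee_pos']
    hsv=cv2.cvtColor(im,cv2.COLOR_RGB2HSV); m=cv2.inRange(hsv,np.array(lo),np.array(hi)); out=[]
    ct=(c[0],c[1],np.linalg.inv(T)@c[2])
    for (u0,v0,u1,v1) in boxes:
        k=255-m[v0:v1,u0:u1]; n,l,s,ce=cv2.connectedComponentsWithStats(k)
        i=1+np.argmax(s[1:,4]); cs,_=cv2.findContours((l==i).astype(np.uint8),cv2.RETR_EXTERNAL,cv2.CHAIN_APPROX_NONE)
        q=max(cs,key=cv2.contourArea).reshape(-1,2)+[u0,v0]
        w=onplane(ct,q,off)[:,:2]; (x,y),r=cv2.minEnclosingCircle((cv2.convexHull((w*1000).astype(np.float32))))
        e=cv2.fitEllipse((w*1000).astype(np.float32)); out.append((x,y,2*r,e[0],e[1]))
    return out
E
python3 - <<'E'
from h import *
im,d,o,c=load('held1'); P=cloud(c,d); print('top z',np.median(P[80:150,280:360,2]), P[150,220],P[150,420],P[70,320],P[210,230])
for h in holes('held1',.0066,[(200,72,270,145),(368,72,438,145)]): print(h)
E
```

```text
top z 0.19090920696923575 [0.51749249 0.40538099 0.19031324] [0.51759448 0.28929745 0.19084606] [0.56130211 0.34737814 0.18997278] [0.48138732 0.40174559 0.19051607]
(74.31147766113281, -45.88496017456055, 27.56227684020996, (74.30542755126953, -46.070247650146484), (25.037433624267578, 27.033061981201172))
(74.44837951660156, 45.27899169921875, 27.582765579223633, (74.56204986572266, 45.62730407714844), (25.182374954223633, 27.123626708984375))
```

Call:
step_arm --steps '[{"x": 0, "y": 0.015, "z": 0, "ax": 0, "ay": 0, "az": 0, "claw": 0.015}, {"x": -0.002, "y": 0.03, "z": 0, "ax": 0, "ay": 0, "az": 0, "claw": 0.015}, {"x": -0.002, "y": 0.04, "z": 0, "ax": 0, "ay": 0, "az": 0, "claw": 0.015}, {"x": -0.002, "y": 0.04, "z": 0, "ax": 0, "ay": 0, "az": 0, "claw": 0.015}, {"x": -0.002, "y": 0.04, "z": 0, "ax": 0, "ay": 0, "az": 0, "claw": 0.015}]'

```text
time_s: 6.33
ee_pos: [0.4551, 0.1828, 0.1917]
eef_rot: [3.137, 0.012, 0.009]
force: [1.0, -0.3, -2.5]
grip_width: 0.0234
```

Call:
step_arm --steps '[{"x": -0.002, "y": 0.04, "z": 0, "ax": 0, "ay": 0, "az": 0, "claw": 0.015}, {"x": -0.002, "y": 0.04, "z": 0, "ax": 0, "ay": 0, "az": 0, "claw": 0.015}, {"x": -0.002, "y": 0.04, "z": 0, "ax": 0, "ay": 0, "az": 0, "claw": 0.015}, {"x": -0.002, "y": 0.04, "z": 0, "ax": 0, "ay": 0, "az": 0, "claw": 0.015}, {"x": -0.002, "y": 0.04, "z": 0, "ax": 0, "ay": 0, "az": 0, "claw": 0.015}]'

```text
time_s: 6.75
ee_pos: [0.4409, -0.0252, 0.1867]
eef_rot: [3.136, 0.024, 0.011]
force: [0.6, -0.7, -2.9]
grip_width: 0.0238
```

Call:
step_arm --steps '[{"x": -0.002, "y": 0.04, "z": 0, "ax": 0, "ay": 0, "az": 0, "claw": 0.015}, {"x": -0.002, "y": 0.04, "z": 0, "ax": 0, "ay": 0, "az": 0, "claw": 0.015}, {"x": -0.002, "y": 0.04, "z": 0, "ax": 0, "ay": 0, "az": 0, "claw": 0.015}, {"x": -0.002, "y": 0.04, "z": 0, "ax": 0, "ay": 0, "az": 0, "claw": 0.015}, {"x": -0.002, "y": 0.04, "z": 0, "ax": 0, "ay": 0, "az": 0, "claw": 0.015}]'

```text
time_s: 7.17
ee_pos: [0.4272, -0.233, 0.1822]
eef_rot: [3.141, 0.032, 0.011]
force: [1.3, 0.0, -3.1]
grip_width: 0.0241
```

Call:
step_arm --steps '[{"x": 0.005, "y": 0.035, "z": -0.006, "ax": 0, "ay": 1.8, "az": 0.6, "claw": 0.015}, {"x": 0.005, "y": 0.03, "z": -0.006, "ax": 0, "ay": 0, "az": 0, "claw": 0.015}, {"x": 0.004, "y": 0.018, "z": 0, "ax": 0, "ay": 0, "az": 0, "claw": 0.015}, {"x": 0.0, "y": 0.0, "z": 0, "ax": 0, "ay": 0, "az": 0, "claw": 0.015}]'

```text
time_s: 7.5
ee_pos: [0.4374, -0.3257, 0.1879]
eef_rot: [-3.138, 0.008, -0.007]
force: [0.3, -0.6, -3.1]
grip_width: 0.0236
```

Call:
step_arm --steps '[{"x": 0.004, "y": 0.009, "z": -0.005, "ax": -0.2, "ay": 0.45, "az": -0.4, "claw": 0.015}, {"x": 0.0, "y": 0.0, "z": 0, "ax": 0, "ay": 0, "az": 0, "claw": 0.015}, {"x": 0.0, "y": 0.0, "z": 0, "ax": 0, "ay": 0, "az": 0, "claw": 0.015}]'

```text
time_s: 7.75
ee_pos: [0.4397, -0.3343, 0.1884]
eef_rot: [-3.136, 0.006, -0.002]
force: [-0.4, 0.6, -3.3]
grip_width: 0.024
```

```bash
python3 - <<'E'
from h import *
im,d,o=shot('over1'); print(o['ee_pos'],o['eef_rot'],o['force'],o['moment'],o['grip_width'])
E
```

```text
[ 0.43971204 -0.33428668  0.18839233] [-3.13565477e+00  5.69982844e-03 -2.28748604e-03] [-0.43085562  0.56806919 -3.25261558] [ 0.03988291  0.04759269 -0.06038055] 0.02395521403513153
```

View pics/over1.png

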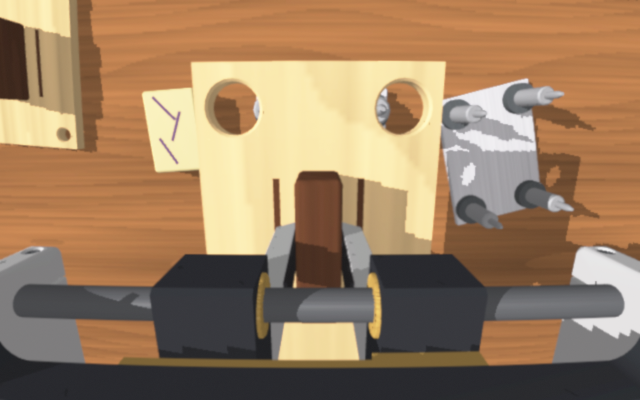

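The post tips show through the front holes, at about (258,105) and (383,106). I'll compare with the prediction.

```bash
python3 - <<'E'
from h import *
im,d,o,c=load('over1'); P=cloud(c,d)
for z in (.108,.1,.08): print(z,proj(c,[[.4415+.075,-.336+y,z] for y in(.048,-.048)]).round(1).tolist())
for a in posts(P,.06,.115,(200,70,440,150)): print(a[0].round(1),a[1].round(4),a[2],a[3])
a=cv2.resize(im[65:150,195:445],None,fx=3.2,fy=3.2,interpolation=cv2.INTER_CUBIC); cv2.imwrite('pics/z1.png',a[:,:,::-1])
E
```

```text
0.108 [[259.4, 108.7], [382.0, 108.5]]
0.1 [[261.2, 109.0], [380.1, 108.8]]
0.08 [[265.4, 109.8], [375.9, 109.6]]
[382.2 109.4] [ 0.5164 -0.3879  0.0886] 260 0.10933317018544075
[256.6 109. ] [ 0.5171 -0.2812  0.0843] 91 0.1089750582470414
```

View pics/z1.png

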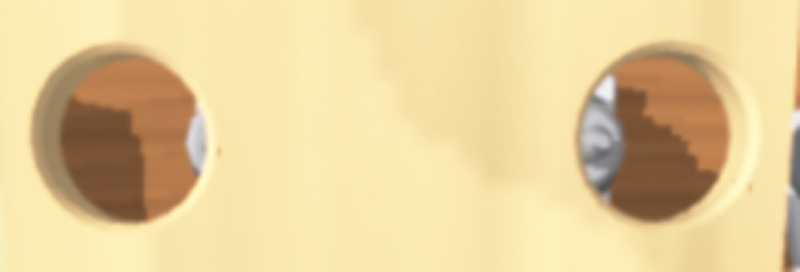

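Call:
step_arm --steps '[{"x": 0.002, "y": 0.002, "z": 0.015, "ax": -0.3, "ay": 0.35, "az": 0, "claw": 0.015}, {"x": 0.0, "y": 0.0, "z": 0.02, "ax": 0, "ay": 0, "az": 0, "claw": 0.015}, {"x": 0.0, "y": 0.0, "z": 0.01, "ax": 0, "ay": 0, "az": 0, "claw": 0.015}, {"x": 0.0, "y": 0.0, "z": 0, "ax": 0, "ay": 0, "az": 0, "claw": 0.015}]'

```text
time_s: 8.13
ee_pos: [0.4416, -0.3326, 0.1413]
eef_rot: [-3.14, 0.0, 0.0]
force: [0.1, 0.6, -2.0]
grip_width: 0.0234
```

Call:
step_arm --steps '[{"x": 0.0, "y": 0.0035, "z": 0, "ax": 0, "ay": 0, "az": 0, "claw": 0.015}, {"x": 0.0, "y": 0.0, "z": 0, "ax": 0, "ay": 0, "az": 0, "claw": 0.015}, {"x": 0.0, "y": 0.0, "z": 0, "ax": 0, "ay": 0, "az": 0, "claw": 0.015}]'

```text
time_s: 8.38
ee_pos: [0.4419, -0.3355, 0.1423]
eef_rot: [-3.14, 0.0, 0.002]
force: [-1.8, 0.6, -3.1]
grip_width: 0.0238
```

```bash
python3 - <<'E'
from h import *
im,d,o=shot('over2'); print(o['ee_pos'],o['eef_rot'],o['force'],o['moment'])
c=cam('wrist',o); P=cloud(c,d)
for z in (.108,.08): print(z,proj(c,[[.4415+.075,-.336+y,z] for y in(.048,-.048)]).round(1).tolist())
for a in posts(P,.06,.115,(200,70,440,150)): print(a[0].round(1),a[1].round(4),a[2],a[3])
a=cv2.resize(im[65:150,195:445],None,fx=3.2,fy=3.2,interpolation=cv2.INTER_CUBIC); cv2.imwrite('pics/z2.png',a[:,:,::-1])
E
```

```text
[ 0.44188779 -0.33547224  0.14231037] [-3.14013402e+00  4.84106266e-04  1.58919466e-03] [-1.79052052  0.55478049 -3.07191505] [ 0.03293531 -0.00112896 -0.0228096 ]
0.108 [[244.8, 109.7], [393.4, 110.0]]
0.08 [[253.4, 111.1], [384.7, 111.4]]
[249.8 109.8] [ 0.5171 -0.287   0.0877] 510 0.10890540785245287
[387.8 111. ] [ 0.5165 -0.3849  0.0862] 627 0.10888841554395032
```

View pics/z2.png

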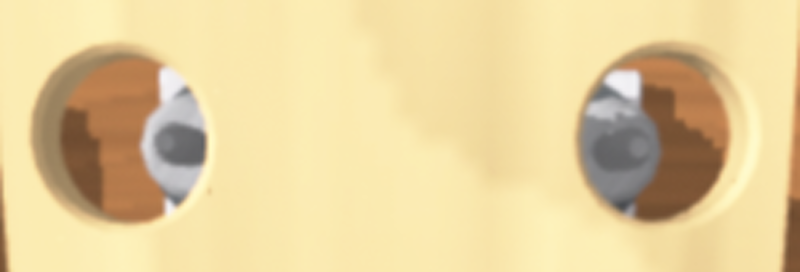

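```bash
python3 - <<'E'
from h import *
im,d,o,c=load('over2'); T=np.eye(4);T[:3,:3]=R.from_euler('xyz',o['eef_rot']).as_matrix();T[:3,3]=o['ee_pos']
ct=(c[0],c[1],np.linalg.inv(T)@c[2])
print('rims tool',(onplane(ct,[(232.8,106.3),(404,106)],.0066)*1000).round(1))
print('tips world',(onplane(c,[(247.2,109.7),(394.4,110.9)],.108)*1000).round(1))
E
```

```text
rims tool [[ 75.6 -47.8   6.6]
 [ 75.8  48.3   6.6]]
tips world [[ 516.5 -289.5  108. ]
 [ 515.9 -384.7  108. ]]
```

Call:
step_arm --steps '[{"x": -0.0014, "y": 0.0014, "z": 0.005, "ax": 0, "ay": 0, "az": 0.3, "claw": 0.015}, {"x": 0.0, "y": 0.0, "z": 0.006, "ax": 0, "ay": 0, "az": 0, "claw": 0.015}, {"x": 0.0, "y": 0.0, "z": 0, "ax": 0, "ay": 0, "az": 0, "claw": 0.015}]'

```text
time_s: 8.68
ee_pos: [0.4409, -0.3375, 0.132]
eef_rot: [3.141, -0.002, -0.004]
force: [-0.3, 0.4, -3.4]
grip_width: 0.0235
```

Call:
step_arm --steps '[{"x": 0, "y": -0.0005, "z": 0.008, "ax": 0, "ay": 0, "az": 0, "claw": 0.015}, {"x": 0.0, "y": 0.0, "z": 0.008, "ax": 0, "ay": 0, "az": 0, "claw": 0.015}, {"x": 0.0, "y": 0.0, "z": 0.006, "ax": 0, "ay": 0, "az": 0, "claw": 0.015}, {"x": 0.0, "y": 0.0, "z": 0, "ax": 0, "ay": 0, "az": 0, "claw": 0.015}]'

```text
time_s: 9.02
ee_pos: [0.4406, -0.3369, 0.1073]
eef_rot: [3.141, -0.001, -0.005]
force: [-0.5, -0.5, -3.0]
grip_width: 0.024
```

```bash
python3 - <<'E'
from h import *
im,d,o=shot('over3'); print(o['ee_pos'],o['eef_rot'],o['force'],o['moment'])
a=cv2.resize(im[65:150,195:445],None,fx=3.2,fy=3.2,interpolation=cv2.INTER_CUBIC); cv2.imwrite('pics/z3.png',a[:,:,::-1])
c=cam('wrist',o)
for z in (.108,.08): print(z,proj(c,[[.4412+.0755,-.337+.048,z],[.4412+.0745,-.337-.048,z]]).round(1).tolist())
E
```

```text
[ 0.44063821 -0.33693343  0.10725746] [ 3.14136403e+00 -1.37672187e-03 -4.67413921e-03] [-0.52708981 -0.54924072 -3.04450047] [-0.03731526  0.01830474 -0.03606144]
0.108 [[228.5, 105.1], [406.4, 106.2]]
0.08 [[240.7, 107.5], [394.4, 108.5]]
```

View pics/z3.png

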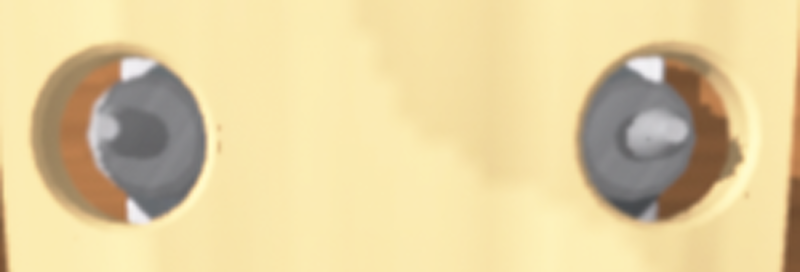

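Call:
step_arm --steps '[{"x": 0, "y": 0, "z": 0.005, "ax": 0, "ay": 0, "az": 0, "claw": 0.015}, {"x": 0.0, "y": 0.0, "z": 0.006, "ax": 0, "ay": 0, "az": 0, "claw": 0.015}, {"x": 0.0, "y": 0.0, "z": 0.006, "ax": 0, "ay": 0, "az": 0, "claw": 0.015}, {"x": 0.0, "y": 0.0, "z": 0, "ax": 0, "ay": 0, "az": 0, "claw": 0.015}]'

```text
time_s: 9.4
ee_pos: [0.441, -0.3372, 0.0894]
eef_rot: [3.141, -0.002, -0.005]
force: [0.4, -0.1, -2.3]
grip_width: 0.0235
```

Call:
step_arm --steps '[{"x": 0, "y": 0, "z": 0.005, "ax": 0, "ay": 0, "az": 0, "claw": 0.015}, {"x": 0.0, "y": 0.0, "z": 0.006, "ax": 0, "ay": 0, "az": 0, "claw": 0.015}, {"x": 0.0, "y": 0.0, "z": 0.006, "ax": 0, "ay": 0, "az": 0, "claw": 0.015}, {"x": 0.0, "y": 0.0, "z": 0.006, "ax": 0, "ay": 0, "az": 0, "claw": 0.015}, {"x": 0.0, "y": 0.0, "z": 0, "ax": 0, "ay": 0, "az": 0, "claw": 0.015}]'

```text
time_s: 9.82
ee_pos: [0.4411, -0.3372, 0.0638]
eef_rot: [3.141, -0.002, -0.005]
force: [0.6, 0.7, -3.2]
grip_width: 0.0235
```

Descending freely. The shoulder should be met at TCP z of about 0.0436.

Call:
step_arm --steps '[{"x": 0, "y": 0, "z": 0.005, "ax": 0, "ay": 0, "az": 0, "claw": 0.015}, {"x": 0.0, "y": 0.0, "z": 0.005, "ax": 0, "ay": 0, "az": 0, "claw": 0.015}, {"x": 0.0, "y": 0.0, "z": 0.005, "ax": 0, "ay": 0, "az": 0, "claw": 0.015}, {"x": 0.0, "y": 0.0, "z": 0, "ax": 0, "ay": 0, "az": 0, "claw": 0.015}]'

```text
time_s: 10.15
ee_pos: [0.4411, -0.3372, 0.0471]
eef_rot: [3.141, -0.002, -0.005]
force: [-0.5, -0.3, -2.2]
grip_width: 0.0235
```

Call:
step_arm --steps '[{"x": 0, "y": 0, "z": 0.0015, "ax": 0, "ay": 0, "az": 0, "claw": 0.015}, {"x": 0.0, "y": 0.0, "z": 0.001, "ax": 0, "ay": 0, "az": 0, "claw": 0.015}, {"x": 0.0, "y": 0.0, "z": 0.0005, "ax": 0, "ay": 0, "az": 0, "claw": 0.015}, {"x": 0.0, "y": 0.0, "z": 0, "ax": 0, "ay": 0, "az": 0, "claw": 0.015}]'

```text
time_s: 10.48
ee_pos: [0.4412, -0.3373, 0.0438]
eef_rot: [3.141, -0.002, -0.005]
force: [0.5, 0.2, -2.7]
grip_width: 0.0235
```

Call:
step_arm --steps '[{"x": 0, "y": 0, "z": 0.001, "ax": 0, "ay": 0, "az": 0, "claw": 0.015}, {"x": 0.0, "y": 0.0, "z": 0, "ax": 0, "ay": 0, "az": 0, "claw": 0.015}]'

```text
time_s: 10.65
ee_pos: [0.4415, -0.3375, 0.0439]
eef_rot: [3.14, -0.003, -0.005]
force: [0.2, -0.2, -2.3]
grip_width: 0.0237
```

Call:
step_arm --steps '[{"x": 0, "y": 0, "z": 0.0015, "ax": 0, "ay": 0, "az": 0, "claw": 0.015}, {"x": 0.0, "y": 0.0, "z": 0.001, "ax": 0, "ay": 0, "az": 0, "claw": 0.015}]'

```text
time_s: 10.82
ee_pos: [0.4417, -0.3377, 0.0436]
eef_rot: [3.14, -0.004, -0.005]
force: [-6.3, 5.5, 12.6]
grip_width: 0.0238
```

Call:
step_arm --steps '[{"x": -0.0003, "y": -0.0003, "z": -0.0005, "ax": 0, "ay": 0, "az": 0, "claw": 0.03}, {"x": 0.0, "y": 0.0, "z": 0, "ax": 0, "ay": 0, "az": 0, "claw": 0.05}, {"x": 0.0, "y": 0.0, "z": 0, "ax": 0, "ay": 0, "az": 0, "claw": 0.07}, {"x": 0.0, "y": 0.0, "z": 0, "ax": 0, "ay": 0, "az": 0, "claw": 0.07}, {"x": 0.0, "y": 0.0, "z": 0, "ax": 0, "ay": 0, "az": 0, "claw": 0.07}]'

```text
time_s: 11.23
ee_pos: [0.4421, -0.3381, 0.0451]
eef_rot: [3.138, -0.006, -0.005]
force: [1.5, 0.0, -0.0]
grip_width: 0.0529
```

Call:
step_arm --steps '[{"x": 0, "y": -0.001, "z": -0.01, "ax": 0, "ay": 0, "az": 0, "claw": 0.08}, {"x": 0.0, "y": 0.0, "z": -0.015, "ax": 0, "ay": 0, "az": 0, "claw": 0.094}, {"x": 0.0, "y": 0.0, "z": -0.03, "ax": 0, "ay": 0, "az": 0, "claw": 0.094}, {"x": 0.0, "y": 0.0, "z": -0.035, "ax": 0, "ay": 0, "az": 0, "claw": 0.094}, {"x": 0.0, "y": 0.0, "z": -0.035, "ax": 0, "ay": 0, "az": 0, "claw": 0.094}]'

```text
time_s: 11.65
ee_pos: [0.4388, -0.334, 0.1692]
eef_rot: [-3.137, 0.005, -0.005]
force: [1.0, -0.8, 0.2]
grip_width: 0.0868
```

Call:
step_arm --steps '[{"x": -0.025, "y": 0, "z": -0.035, "ax": 0, "ay": 0, "az": 0, "claw": 0.094}, {"x": -0.025, "y": 0.0, "z": -0.035, "ax": 0, "ay": 0, "az": 0, "claw": 0.094}, {"x": -0.025, "y": 0.0, "z": -0.01, "ax": 0, "ay": 0, "az": 0, "claw": 0.094}, {"x": 0.0, "y": 0.0, "z": 0, "ax": 0, "ay": 0, "az": 0, "claw": 0.094}]'

```text
time_s: 11.98
ee_pos: [0.3659, -0.3339, 0.2585]
eef_rot: [3.138, -0.004, -0.002]
force: [0.4, -0.4, 0.1]
grip_width: 0.094
```

```bash
python3 - <<'E'
from h import *
im,d,o=shot('after1'); print(o['ee_pos'],o['eef_rot'])
E
```

```text
[ 0.36587609 -0.33393742  0.25854104] [ 3.13772504e+00 -3.91294443e-03 -2.28662048e-03]
```

View pics/after1.png

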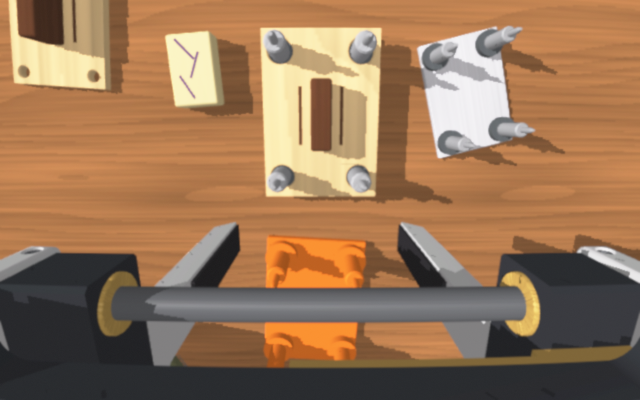

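The wide board sits over all four posts, spanning (262..380, 28..197) in the wrist view. I'll check that it is level and remeasure the pins.

```bash
python3 - <<'E'
from h import *
im,d,o,c=load('after1'); P=cloud(c,d)
print('table',P[200,230,2],P[15,235,2],P[200,410,2])
m=(cv2.inRange(cv2.cvtColor(im,cv2.COLOR_RGB2HSV),np.array((15,30,120)),np.array((35,150,255)))>0); m[:22]=0;m[200:]=0;m[:,:262]=0;m[:,382:]=0
q=P[m]; A=np.c_[q[:,:2]-q[:,:2].mean(0),np.ones(len(q))]; s=np.linalg.lstsq(A,q[:,2],rcond=None)[0]; print('plane slope deg',np.degrees(s[:2]),'z',s[2])
ps=posts(P,.098,.112,(250,20,395,205))
for a in ps: print(a[0].round(1),a[1].round(4),a[2],a[3])
print(fit4([a[1][:2] for a in ps]))
for z in [.108]: print(proj(c,[[.4412+x,-.337+y,z] for x in(.075,-.075) for y in (.048,-.048)]).round(1).tolist())
a=cv2.resize(im[20:205,250:395],(580,740))[:600]; cv2.imwrite('pics/z4.png',cv2.resize(im[20:205,250:395],(470,600),interpolation=cv2.INTER_CUBIC)[:,:,::-1])
E
```

```text
table -0.00121360570703688 0.0005369637351819723 -0.0013667059124080616
plane slope deg [-0.30883385  0.70728887] z 0.037325938809206614
[270.7  35.5] [ 0.5156 -0.289   0.1042] 71 0.10879446935150539
[368.6  36.2] [ 0.515  -0.3838  0.1042] 70 0.10953978268082742
[274.5 185.8] [ 0.3675 -0.2883  0.104 ] 55 0.10935774012644972
[363.6 186.4] [ 0.3666 -0.3829  0.1042] 54 0.10879148065847044
(array([ 0.44118445, -0.33599757]), np.float64(-0.34901164819634156), array([[-0.00084007, -0.0005465 ],
       [-0.00092994,  0.00067995],
       [ 0.00102365, -0.00078064],
       [ 0.00074636,  0.0006472 ]]))
[[270.1, 33.8], [370.5, 33.8], [274.7, 187.7], [366.1, 187.5]]
```

View pics/z4.png

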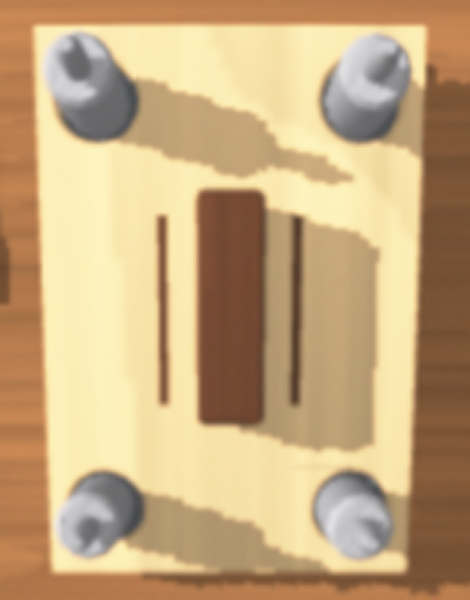

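The board lies level, with its top at 37 mm. Next is the narrow board.

Call:
step_arm --steps '[{"x": 0.015, "y": -0.037, "z": 0, "ax": 0, "ay": 0, "az": 0, "claw": 0.094}, {"x": 0.015, "y": -0.038, "z": 0, "ax": 0, "ay": 0, "az": 0, "claw": 0.094}, {"x": 0.015, "y": -0.038, "z": 0, "ax": 0, "ay": 0, "az": 0, "claw": 0.094}, {"x": 0.015, "y": -0.038, "z": 0, "ax": 0, "ay": 0, "az": 0, "claw": 0.094}, {"x": 0.015, "y": -0.038, "z": 0, "ax": 0, "ay": 0, "az": 0, "claw": 0.094}]'

```text
time_s: 12.45
ee_pos: [0.4436, -0.1445, 0.2568]
eef_rot: [3.138, -0.003, -0.014]
force: [0.4, -0.1, 0.5]
grip_width: 0.0941
```

Call:
step_arm --steps '[{"x": 0.015, "y": -0.037, "z": 0, "ax": 0, "ay": 0, "az": 0, "claw": 0.094}, {"x": 0.015, "y": -0.037, "z": 0, "ax": 0, "ay": 0, "az": 0, "claw": 0.094}, {"x": 0.015, "y": -0.037, "z": 0, "ax": 0, "ay": 0, "az": 5, "claw": 0.094}, {"x": 0, "y": -0.02, "z": 0, "ax": 0, "ay": 0, "az": 0, "claw": 0.094}, {"x": 0, "y": 0, "z": 0, "ax": 0, "ay": 0, "az": 0, "claw": 0.094}]'

```text
time_s: 12.87
ee_pos: [0.4948, -0.0008, 0.254]
eef_rot: [3.14, 0.001, -0.099]
force: [-0.7, -1.3, -0.2]
grip_width: 0.0942
```

```bash
python3 - <<'E'
from h import *
im,d,o=shot('wnar'); c=cam('wrist',o); print(o['ee_pos'],o['eef_rot'])
pp=proj(c,[[.573,-.0054,.012]])[0]; print(pp)
u,v=pp.astype(int); hsv=cv2.cvtColor(im,cv2.COLOR_RGB2HSV)
for (n,lo,hi,box,z) in [('board',(15,30,120),(35,150,255),(u-75,max(0,v-100),u+75,195),.012),('bar',(0,60,0),(15,255,110),(u-30,v-65,u+30,v+60),.058)]:
    print(n,np.round(rectpose(c,im,lo,hi,box,z)[:5],4))
E
```

```text
[ 0.49477856 -0.00082952  0.25395078] [ 3.13953338e+00  6.09836408e-04 -9.91915476e-02]
[315.25018225 112.81422386]
board [ 5.740000e-01 -4.900000e-03  1.818022e+02  1.287610e+02 -5.374200e+00]
bar [ 5.71500e-01 -1.40000e-02  7.49314e+01  1.44535e+01 -1.53084e+01]
```

View pics/wnar.png

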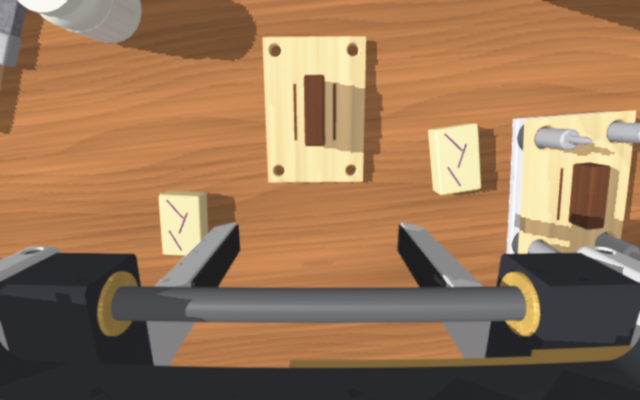

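Board at (314,110) in the wrist view, i.e. (0.574, -0.005) with yaw -5.4°. Approaching.

Call:
step_arm --steps '[{"x": 0.025, "y": -0.0015, "z": 0.025, "ax": 0, "ay": 0, "az": 0, "claw": 0.094}, {"x": 0.025, "y": -0.0015, "z": 0.03, "ax": 0, "ay": 0, "az": 0, "claw": 0.094}, {"x": 0.022, "y": 0, "z": 0.035, "ax": 0, "ay": 0, "az": 0, "claw": 0.094}, {"x": 0, "y": 0, "z": 0.035, "ax": 0, "ay": 0, "az": 0, "claw": 0.094}, {"x": 0, "y": 0, "z": 0.0, "ax": 0, "ay": 0, "az": 0, "claw": 0.094}]'

```text
time_s: 13.33
ee_pos: [0.5706, -0.0104, 0.1255]
eef_rot: [3.139, -0.004, -0.098]
force: [-0.3, -0.2, -1.3]
grip_width: 0.0941
```

Call:
step_arm --steps '[{"x": 0.003, "y": -0.0055, "z": 0.025, "ax": 0, "ay": -0.2, "az": -0.2, "claw": 0.094}, {"x": 0, "y": 0, "z": 0.02, "ax": 0, "ay": 0, "az": 0, "claw": 0.094}, {"x": 0, "y": 0, "z": 0, "ax": 0, "ay": 0, "az": 0, "claw": 0.094}]'

```text
time_s: 13.58
ee_pos: [0.5745, -0.0085, 0.0814]
eef_rot: [3.138, 0.0, -0.097]
force: [-0.5, 0.5, 0.7]
grip_width: 0.0936
```

Call:
step_arm --steps '[{"x": 0, "y": -0.0035, "z": 0.02, "ax": 0.2, "ay": 0, "az": -0.2, "claw": 0.094}, {"x": 0, "y": 0, "z": 0.02, "ax": 0, "ay": 0, "az": 0, "claw": 0.094}, {"x": 0, "y": 0, "z": 0.012, "ax": 0, "ay": 0, "az": 0, "claw": 0.094}, {"x": 0, "y": 0, "z": 0, "ax": 0, "ay": 0, "az": 0, "claw": 0.094}]'

```text
time_s: 13.92
ee_pos: [0.5777, -0.008, 0.0364]
eef_rot: [-3.141, -0.007, -0.095]
force: [-0.7, -0.3, 0.3]
grip_width: 0.0937
```

Call:
step_arm --steps '[{"x": -0.004, "y": -0.0026, "z": 0.006, "ax": 0, "ay": -0.4, "az": 0, "claw": 0.094}, {"x": 0, "y": 0, "z": 0.004, "ax": 0, "ay": 0, "az": 0, "claw": 0.094}, {"x": 0, "y": 0, "z": 0, "ax": 0, "ay": 0, "az": 0, "claw": 0.094}]'

```text
time_s: 14.17
ee_pos: [0.5754, -0.0057, 0.0301]
eef_rot: [-3.141, -0.004, -0.096]
force: [-0.1, -0.4, 0.2]
grip_width: 0.0937
```

Call:
step_arm --steps '[{"x": -0.0012, "y": -0.0006, "z": 0.006, "ax": 0, "ay": -0.3, "az": 0, "claw": 0.094}, {"x": 0, "y": 0, "z": 0.005, "ax": 0, "ay": 0, "az": 0, "claw": 0.094}, {"x": 0, "y": 0, "z": 0, "ax": 0, "ay": 0, "az": 0, "claw": 0.07}, {"x": 0, "y": 0, "z": 0, "ax": 0, "ay": 0, "az": 0, "claw": 0.05}, {"x": 0, "y": 0, "z": 0, "ax": 0, "ay": 0, "az": 0, "claw": 0.03}]'

```text
time_s: 14.58
ee_pos: [0.5751, -0.0049, 0.0201]
eef_rot: [-3.141, -0.0, -0.096]
force: [-0.4, -1.4, 0.6]
grip_width: 0.0774
```

Call:
step_arm --steps '[{"x": 0, "y": 0, "z": 0, "ax": 0, "ay": 0, "az": 0, "claw": 0.015}, {"x": 0, "y": 0, "z": 0, "ax": 0, "ay": 0, "az": 0, "claw": 0.015}, {"x": 0, "y": 0, "z": 0, "ax": 0, "ay": 0, "az": 0, "claw": 0.015}, {"x": 0, "y": 0, "z": 0, "ax": 0, "ay": 0, "az": 0, "claw": 0.015}, {"x": 0, "y": 0, "z": 0, "ax": 0, "ay": 0, "az": 0, "claw": 0.015}]'

```text
time_s: 15.0
ee_pos: [0.5753, -0.0049, 0.0205]
eef_rot: [-3.141, -0.001, -0.096]
force: [0.1, 0.7, -0.8]
grip_width: 0.0442
```

Call:
step_arm --steps '[{"x": 0, "y": 0, "z": 0, "ax": 0, "ay": 0, "az": 0, "claw": 0.015}, {"x": 0, "y": 0, "z": 0, "ax": 0, "ay": 0, "az": 0, "claw": 0.015}, {"x": 0, "y": 0, "z": 0, "ax": 0, "ay": 0, "az": 0, "claw": 0.015}, {"x": 0, "y": 0, "z": 0, "ax": 0, "ay": 0, "az": 0, "claw": 0.015}]'

```text
time_s: 15.33
ee_pos: [0.5754, -0.0049, 0.0206]
eef_rot: [-3.141, -0.001, -0.096]
force: [-0.1, -0.0, 0.2]
grip_width: 0.0236
```

Call:
step_arm --steps '[{"x": 0, "y": 0, "z": -0.01, "ax": 0, "ay": 0, "az": 0, "claw": 0.015}, {"x": 0, "y": 0, "z": -0.025, "ax": 0, "ay": 0, "az": 0, "claw": 0.015}, {"x": 0, "y": 0, "z": -0.035, "ax": 0, "ay": 0, "az": 0, "claw": 0.015}, {"x": 0, "y": 0, "z": -0.035, "ax": 0, "ay": 0, "az": 0, "claw": 0.015}, {"x": 0, "y": 0, "z": -0.035, "ax": 0, "ay": 0, "az": 0, "claw": 0.015}]'

```text
time_s: 15.75
ee_pos: [0.5703, -0.0046, 0.1585]
eef_rot: [3.141, 0.017, -0.096]
force: [1.2, -0.5, -3.0]
grip_width: 0.0238
```

Call:
step_arm --steps '[{"x": 0, "y": 0, "z": -0.03, "ax": 0, "ay": 0, "az": 0, "claw": 0.015}, {"x": 0, "y": 0, "z": -0.01, "ax": 0, "ay": 0, "az": 0, "claw": 0.015}, {"x": 0, "y": 0, "z": 0, "ax": 0, "ay": 0, "az": 0, "claw": 0.015}, {"x": 0, "y": 0, "z": 0, "ax": 0, "ay": 0, "az": 0, "claw": 0.015}]'

```text
time_s: 16.08
ee_pos: [0.5721, -0.0047, 0.2106]
eef_rot: [-3.141, 0.006, -0.096]
force: [0.1, -0.4, -3.2]
grip_width: 0.0239
```

```bash
python3 - <<'E'
from h import *
im,d,o=shot('held2'); print(o['ee_pos'],o['eef_rot'],o['force'],o['moment'],o['grip_width'])
P=cloud(cam('wrist',o),d); print(P[150,230],P[150,410],P[75,320],P[210,240])
E
```

```text
[ 0.57208836 -0.00473789  0.21057594] [-3.14147803  0.00574423 -0.0956884 ] [ 0.12563883 -0.42989527 -3.23098042] [0.00565289 0.02211207 0.01074664] 0.02394544277104653
[0.6276761  0.04162769 0.20145482] [ 0.61763309 -0.0632564   0.20107151] [ 6.90172495e-01 -1.81829872e-02 -5.65144785e-04] [0.59131286 0.04100759 0.20246236]
```

View pics/held2.png

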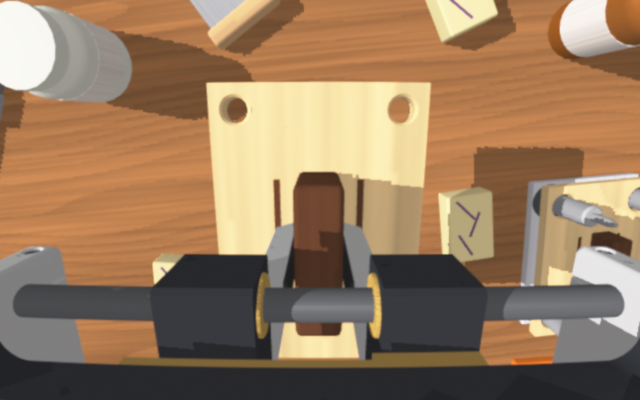

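Narrow board held level, with its front holes at (234,109) and (400,109). Moving over the rack.

Call:
step_arm --steps '[{"x": -0.005, "y": 0.01, "z": 0, "ax": 0, "ay": 0, "az": -2.5, "claw": 0.015}, {"x": -0.01, "y": 0.025, "z": 0, "ax": 0, "ay": 0, "az": -2.6, "claw": 0.015}, {"x": -0.015, "y": 0.036, "z": 0, "ax": 0, "ay": 0, "az": 0, "claw": 0.015}, {"x": -0.015, "y": 0.038, "z": 0, "ax": 0, "ay": 0, "az": 0, "claw": 0.015}, {"x": -0.015, "y": 0.038, "z": 0, "ax": 0, "ay": 0, "az": 0, "claw": 0.015}]'

```text
time_s: 16.55
ee_pos: [0.5064, -0.1483, 0.2024]
eef_rot: [-3.137, 0.018, 0.008]
force: [0.9, -0.1, -3.1]
grip_width: 0.0235
```

Call:
step_arm --steps '[{"x": -0.015, "y": 0.038, "z": 0, "ax": 0, "ay": 0, "az": 0, "claw": 0.015}, {"x": -0.015, "y": 0.038, "z": 0, "ax": 0, "ay": 0, "az": 0, "claw": 0.015}, {"x": -0.015, "y": 0.038, "z": 0, "ax": 0, "ay": 0, "az": 0, "claw": 0.015}, {"x": -0.012, "y": 0.03, "z": 0, "ax": 0, "ay": 0, "az": 0, "claw": 0.015}, {"x": 0, "y": 0, "z": 0, "ax": 0, "ay": 0, "az": 0, "claw": 0.015}]'

```text
time_s: 16.97
ee_pos: [0.442, -0.3004, 0.1946]
eef_rot: [-3.131, 0.03, 0.004]
force: [0.2, -0.4, -3.6]
grip_width: 0.0237
```

Call:
step_arm --steps '[{"x": 0, "y": 0.018, "z": -0.005, "ax": -0.6, "ay": 1.7, "az": 0.6, "claw": 0.015}, {"x": 0, "y": 0.016, "z": 0, "ax": 0, "ay": 0, "az": 0, "claw": 0.015}, {"x": 0, "y": 0, "z": 0, "ax": 0, "ay": 0, "az": 0, "claw": 0.015}]'

```text
time_s: 17.22
ee_pos: [0.4396, -0.3364, 0.1947]
eef_rot: [-3.136, 0.006, -0.01]
force: [-0.2, 0.3, -3.0]
grip_width: 0.0241
```

Call:
step_arm --steps '[{"x": 0.0015, "y": 0.001, "z": 0.015, "ax": -0.3, "ay": 0.35, "az": -0.2, "claw": 0.015}, {"x": 0, "y": 0.001, "z": 0.02, "ax": 0, "ay": 0, "az": 0, "claw": 0.015}, {"x": 0, "y": 0, "z": 0.012, "ax": 0, "ay": 0, "az": 0, "claw": 0.015}, {"x": 0, "y": 0, "z": 0, "ax": 0, "ay": 0, "az": 0, "claw": 0.015}, {"x": 0, "y": 0, "z": 0, "ax": 0, "ay": 0, "az": 0, "claw": 0.015}]'

```text
time_s: 17.63
ee_pos: [0.4407, -0.3363, 0.1416]
eef_rot: [-3.135, 0.007, -0.004]
force: [-0.0, 0.4, -2.4]
grip_width: 0.0241
```

```bash
python3 - <<'E'
from h import *
im,d,o=shot('nover1'); print(o['ee_pos'],o['eef_rot'],o['force'],o['moment'])
c=cam('wrist',o)
for z in (.108,.08): print(z,proj(c,[[.4412+.0755,-.337+.048,z],[.4412+.0745,-.337-.048,z]]).round(1).tolist())
a=cv2.resize(im[70:150,200:440],None,fx=3.3,fy=3.3,interpolation=cv2.INTER_CUBIC); cv2.imwrite('pics/z5.png',a[:,:,::-1])
E
```

```text
[ 0.4407224  -0.3363404   0.14155904] [-3.13516001  0.00744494 -0.0042027 ] [-0.03287506  0.39903114 -2.38610691] [-0.01460934  0.01473092 -0.02089953]
0.108 [[244.2, 107.5], [393.8, 108.5]]
0.08 [[253.1, 108.9], [385.2, 109.8]]
```

View pics/z5.png

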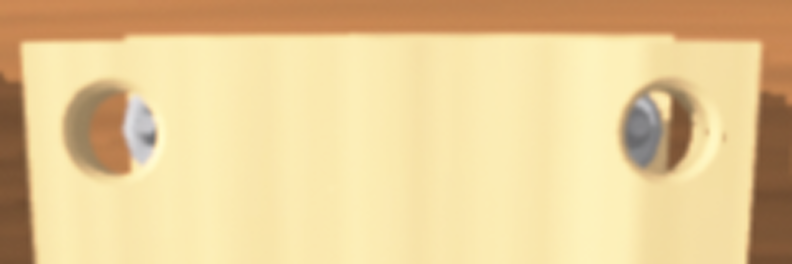

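```bash
python3 - <<'E'
from h import *
im,d,o,c=load('nover1'); T=np.eye(4);T[:3,:3]=R.from_euler('xyz',o['eef_rot']).as_matrix();T[:3,3]=o['ee_pos']
ct=(c[0],c[1],np.linalg.inv(T)@c[2])
print('rims tool',(onplane(ct,[(233.6,109.1),(402.7,109.4)],.0086)*1000).round(1))
print('tips world',(onplane(c,[(244.8,108.8),(394.2,108.8)],.108)*1000).round(1))
E
```

```text
rims tool [[ 74.1 -48.    8.6]
 [ 74.   48.2   8.6]]
tips world [[ 515.9 -289.4  108. ]
 [ 515.5 -385.3  108. ]]
```

Call:
step_arm --steps '[{"x": 0.0008, "y": 0.001, "z": 0.003, "ax": -0.37, "ay": 0.42, "az": 0, "claw": 0.015}, {"x": 0, "y": 0, "z": 0, "ax": 0, "ay": 0, "az": 0, "claw": 0.015}, {"x": 0, "y": 0, "z": 0, "ax": 0, "ay": 0, "az": 0, "claw": 0.015}]'

```text
time_s: 17.93
ee_pos: [0.4424, -0.3371, 0.1398]
eef_rot: [3.14, -0.002, -0.003]
force: [-0.6, 0.4, -3.4]
grip_width: 0.0238
```

Call:
step_arm --steps '[{"x": -0.0006, "y": 0.0, "z": 0.004, "ax": 0, "ay": 0, "az": 0.1, "claw": 0.015}, {"x": 0, "y": 0, "z": 0.003, "ax": 0, "ay": 0, "az": 0, "claw": 0.015}, {"x": 0, "y": 0, "z": 0, "ax": 0, "ay": 0, "az": 0, "claw": 0.015}]'

```text
time_s: 18.18
ee_pos: [0.4422, -0.3373, 0.1333]
eef_rot: [3.139, -0.003, -0.005]
force: [0.3, -0.2, -3.7]
grip_width: 0.0236
```

```bash
python3 - <<'E'
from h import *
im,d,o=shot('nover2'); print(o['ee_pos'],o['eef_rot'],o['force'],o['moment'])
c=cam('wrist',o)
for z in (.108,): print(z,proj(c,[[.4407+.0753,-.3373+.048,z],[.4407+.0747,-.3373-.048,z]]).round(1).tolist())
a=cv2.resize(im[80:140,200:440],None,fx=3.3,fy=3.3,interpolation=cv2.INTER_CUBIC)
b=cv2.resize(np.hstack([im[85:135,210:260],im[85:135,378:428]]),None,fx=8,fy=8,interpolation=cv2.INTER_CUBIC); cv2.imwrite('pics/z6.png',b[:,:,::-1])
E
```

```text
[ 0.4421581  -0.33729492  0.13334722] [ 3.13867343 -0.00315089 -0.00477526] [ 0.3002246  -0.17061128 -3.65249244] [ 0.03180181  0.05462979 -0.02134244]
0.108 [[239.9, 111.1], [394.7, 111.4]]
```

View pics/z6.png

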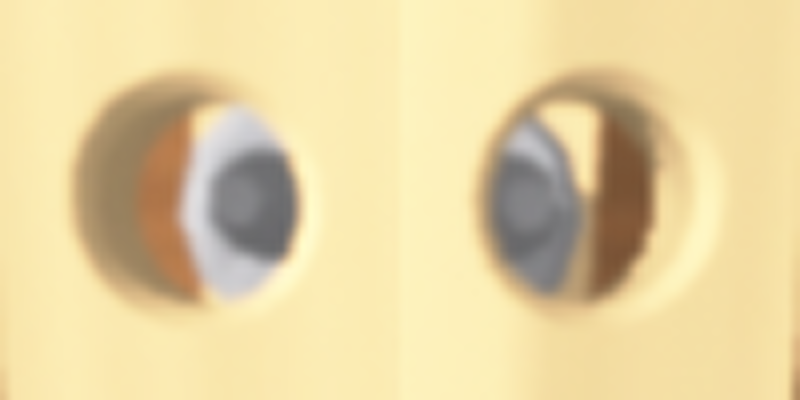

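```bash
python3 - <<'E'
from h import *
im,d,o,c=load('nover2'); T=np.eye(4);T[:3,:3]=R.from_euler('xyz',o['eef_rot']).as_matrix();T[:3,3]=o['ee_pos']
ct=(c[0],c[1],np.linalg.inv(T)@c[2])
r=onplane(ct,[(234.5,109.4),(402.8,109.4)],.0086)
print('rims tool',(r*1000).round(1))
print('rims world',((T[:3,:3]@r.T).T+T[:3,3]).round(4))
print('tips world',(onplane(c,[(240,110.4),(393.6,110.4)],.108)*1000).round(1))
E
```

```text
rims tool [[ 73.9 -47.5   8.6]
 [ 74.   48.2   8.6]]
rims world [[ 0.5163 -0.2902  0.1248]
 [ 0.5159 -0.3859  0.1251]]
tips world [[ 516.4 -289.4  108. ]
 [ 516.  -384.6  108. ]]
```

Call:
step_arm --steps '[{"x": 0, "y": -0.0008, "z": 0.0, "ax": 0.15, "ay": -0.15, "az": 0, "claw": 0.015}, {"x": 0, "y": 0, "z": 0.002, "ax": 0, "ay": 0, "az": 0, "claw": 0.015}, {"x": 0, "y": 0, "z": 0, "ax": 0, "ay": 0, "az": 0, "claw": 0.015}]'

```text
time_s: 18.48
ee_pos: [0.4422, -0.3366, 0.1316]
eef_rot: [3.141, -0.001, -0.005]
force: [0.1, 0.0, -2.8]
grip_width: 0.0242
```

Call:
step_arm --steps '[{"x": 0, "y": -0.0002, "z": 0.003, "ax": 0, "ay": 0, "az": 0, "claw": 0.015}, {"x": 0, "y": 0, "z": 0.003, "ax": 0, "ay": 0, "az": 0, "claw": 0.015}, {"x": 0, "y": 0, "z": 0.001, "ax": 0, "ay": 0, "az": 0, "claw": 0.015}, {"x": 0, "y": 0, "z": 0, "ax": 0, "ay": 0, "az": 0, "claw": 0.015}]'

```text
time_s: 18.82
ee_pos: [0.4422, -0.3364, 0.1238]
eef_rot: [3.141, -0.001, -0.005]
force: [0.4, 0.7, -3.4]
grip_width: 0.0238
```

```bash
python3 - <<'E'
from h import *
im,d,o=shot('nover3'); print(o['ee_pos'],o['eef_rot'],o['force'],o['moment'])
b=cv2.resize(np.hstack([im[85:135,210:260],im[85:135,378:428]]),None,fx=8,fy=8,interpolation=cv2.INTER_CUBIC); cv2.imwrite('pics/z7.png',b[:,:,::-1])
E
```

```text
[ 0.44223073 -0.33635006  0.12378822] [ 3.14134954e+00 -5.06626219e-04 -4.95134765e-03] [ 0.3514997   0.73729459 -3.3573811 ] [-0.02231366 -0.04192604  0.0334091 ]
```

View pics/z7.png

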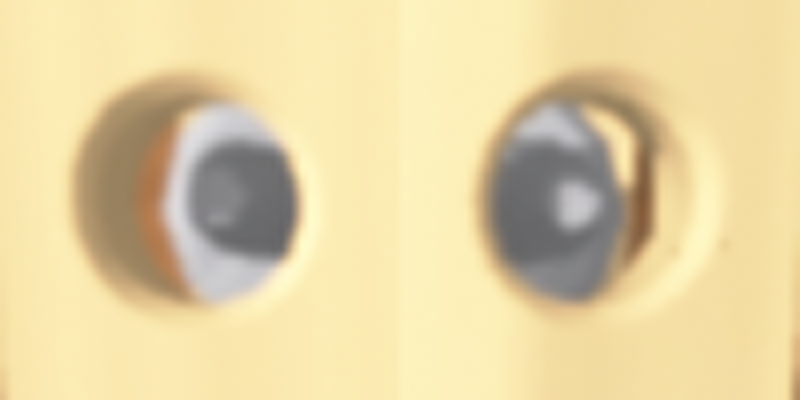

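Tips sit symmetrically in the holes (left +3 px, right -3 px from the rim centres). Continuing down.

Call:
step_arm --steps '[{"x": 0, "y": 0, "z": 0.003, "ax": 0, "ay": 0, "az": 0, "claw": 0.015}, {"x": 0, "y": 0, "z": 0.003, "ax": 0, "ay": 0, "az": 0, "claw": 0.015}, {"x": 0, "y": 0, "z": 0.002, "ax": 0, "ay": 0, "az": 0, "claw": 0.015}, {"x": 0, "y": 0, "z": 0, "ax": 0, "ay": 0, "az": 0, "claw": 0.015}]'

```text
time_s: 19.2
ee_pos: [0.4423, -0.3364, 0.1151]
eef_rot: [3.141, -0.001, -0.005]
force: [-0.4, -0.1, -3.6]
grip_width: 0.024
```

```bash
python3 - <<'E'
from h import *
im,d,o=shot('nover4'); print(o['ee_pos'],o['eef_rot'],o['force'],o['moment'])
b=cv2.resize(np.hstack([im[85:135,210:260],im[85:135,378:428]]),None,fx=8,fy=8,interpolation=cv2.INTER_CUBIC); cv2.imwrite('pics/z8.png',b[:,:,::-1])
E
```

```text
[ 0.44225196 -0.3363961   0.11506796] [ 3.14126806e+00 -6.08598416e-04 -4.98589705e-03] [-0.36288599 -0.10428487 -3.56025937] [ 0.06398092  0.00519435 -0.03398633]
```

View pics/z8.png

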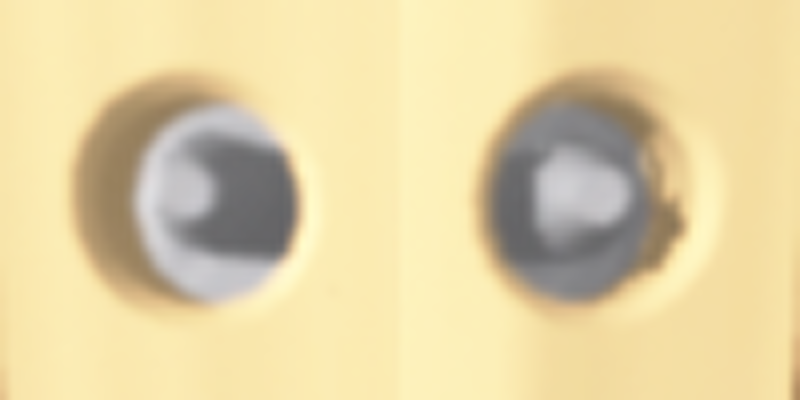

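Tips now nearly at the top plane and within 1 px of the rim centres. Lowering onto the shoulders, with contact expected at z ≈ 0.1006.

Call:
step_arm --steps '[{"x": 0, "y": 0, "z": 0.004, "ax": 0, "ay": 0, "az": 0, "claw": 0.015}, {"x": 0, "y": 0, "z": 0.004, "ax": 0, "ay": 0, "az": 0, "claw": 0.015}, {"x": 0, "y": 0, "z": 0.003, "ax": 0, "ay": 0, "az": 0, "claw": 0.015}, {"x": 0, "y": 0, "z": 0, "ax": 0, "ay": 0, "az": 0, "claw": 0.015}]'

```text
time_s: 19.58
ee_pos: [0.4424, -0.3365, 0.1033]
eef_rot: [3.141, -0.001, -0.005]
force: [-0.6, -0.7, -2.7]
grip_width: 0.0239
```

Call:
step_arm --steps '[{"x": 0, "y": 0, "z": 0.001, "ax": 0, "ay": 0, "az": 0, "claw": 0.015}, {"x": 0, "y": 0, "z": 0.001, "ax": 0, "ay": 0, "az": 0, "claw": 0.015}]'

```text
time_s: 19.75
ee_pos: [0.4424, -0.3365, 0.101]
eef_rot: [3.141, -0.001, -0.005]
force: [0.5, -0.4, -3.0]
grip_width: 0.0237
```

Call:
step_arm --steps '[{"x": 0, "y": 0, "z": 0.0008, "ax": 0, "ay": 0, "az": 0, "claw": 0.015}, {"x": 0, "y": 0, "z": 0.001, "ax": 0, "ay": 0, "az": 0, "claw": 0.015}]'

```text
time_s: 19.92
ee_pos: [0.4424, -0.3366, 0.1006]
eef_rot: [3.141, -0.001, -0.005]
force: [-7.8, 5.8, 14.3]
grip_width: 0.0237
```

Call:
step_arm --steps '[{"x": 0, "y": 0, "z": -0.0006, "ax": 0, "ay": 0, "az": 0, "claw": 0.028}, {"x": 0, "y": 0, "z": 0, "ax": 0, "ay": 0, "az": 0, "claw": 0.04}, {"x": 0, "y": 0, "z": 0, "ax": 0, "ay": 0, "az": 0, "claw": 0.06}, {"x": 0, "y": 0, "z": 0, "ax": 0, "ay": 0, "az": 0, "claw": 0.07}, {"x": 0, "y": 0, "z": 0, "ax": 0, "ay": 0, "az": 0, "claw": 0.07}]'

```text
time_s: 20.33
ee_pos: [0.4433, -0.3373, 0.103]
eef_rot: [3.138, -0.004, -0.005]
force: [0.4, -1.3, 0.8]
grip_width: 0.0512
```

Call:
step_arm --steps '[{"x": 0, "y": 0, "z": -0.002, "ax": 0, "ay": 0, "az": 0, "claw": 0.08}, {"x": 0, "y": 0, "z": -0.01, "ax": 0, "ay": 0, "az": 0, "claw": 0.094}, {"x": 0, "y": 0, "z": -0.025, "ax": 0, "ay": 0, "az": 0, "claw": 0.094}, {"x": 0, "y": 0, "z": -0.035, "ax": 0, "ay": 0, "az": 0, "claw": 0.094}, {"x": 0, "y": 0, "z": -0.035, "ax": 0, "ay": 0, "az": 0, "claw": 0.094}]'

```text
time_s: 20.75
ee_pos: [0.4406, -0.3351, 0.2083]
eef_rot: [-3.136, 0.006, -0.005]
force: [0.1, -0.1, 0.2]
grip_width: 0.0846
```

Call:
step_arm --steps '[{"x": -0.025, "y": 0, "z": -0.035, "ax": 0, "ay": 0, "az": 0, "claw": 0.094}, {"x": -0.03, "y": 0, "z": -0.035, "ax": 0, "ay": 0, "az": 0, "claw": 0.094}, {"x": -0.03, "y": 0, "z": -0.02, "ax": 0, "ay": 0, "az": 0, "claw": 0.094}, {"x": 0, "y": 0, "z": 0, "ax": 0, "ay": 0, "az": 0, "claw": 0.094}, {"x": 0, "y": 0, "z": 0, "ax": 0, "ay": 0, "az": 0, "claw": 0.094}]'

```text
time_s: 21.17
ee_pos: [0.3585, -0.3349, 0.3078]
eef_rot: [3.136, -0.004, -0.004]
force: [0.3, 0.4, -0.4]
grip_width: 0.0938
```

```bash
python3 - <<'E'
from h import *
im,d,o=shot('end'); print(o['ee_pos'],o['eef_rot'],o['force'],o['time_s'])
c=cam('wrist',o);P=cloud(c,d)
pp=proj(c,[[.442+x,-.337+y,.092] for x in(.08,-.08) for y in (.055,-.055)]).round().astype(int); print(pp.tolist())
u0,u1=sorted((pp[:,0].min(),pp[:,0].max()));v0,v1=max(0,pp[:,1].min()),pp[:,1].max()
m=(cv2.inRange(cv2.cvtColor(im,cv2.COLOR_RGB2HSV),np.array((15,30,120)),np.array((35,150,255)))>0)&(abs(P[...,2]-.092)<.03)
k=np.zeros_like(m);k[v0:v1,u0:u1]=m[v0:v1,u0:u1];q=P[k]; A=np.c_[q[:,:2]-q[:,:2].mean(0),np.ones(len(q))]; s=np.linalg.lstsq(A,q[:,2],rcond=None)[0]; print('slope',np.degrees(s[:2]),'z',s[2])
si,_=vision.camera('side'); ti,dt=vision.camera('top')
a=cv2.resize(si[220:320,270:420],(780,520),interpolation=cv2.INTER_CUBIC); cv2.imwrite('pics/endside.png',a[:,:,::-1]); cv2.imwrite('pics/endtop.png',ti[:,:,::-1])
Pt=cloud(cam('top'),dt); 
E
```

```text
[ 0.35850184 -0.33492562  0.30777551] [ 3.13640705 -0.00395203 -0.00363845] [ 0.29262732  0.44682158 -0.37551873] 21.1667
[[271, 37], [366, 37], [275, 175], [363, 175]]
slope [-0.13534978  0.00998464] z 0.09168766029792735
```

View pics/end.png

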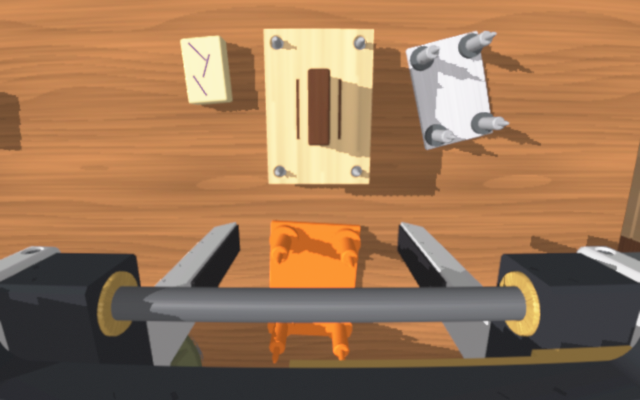

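View pics/endside.png

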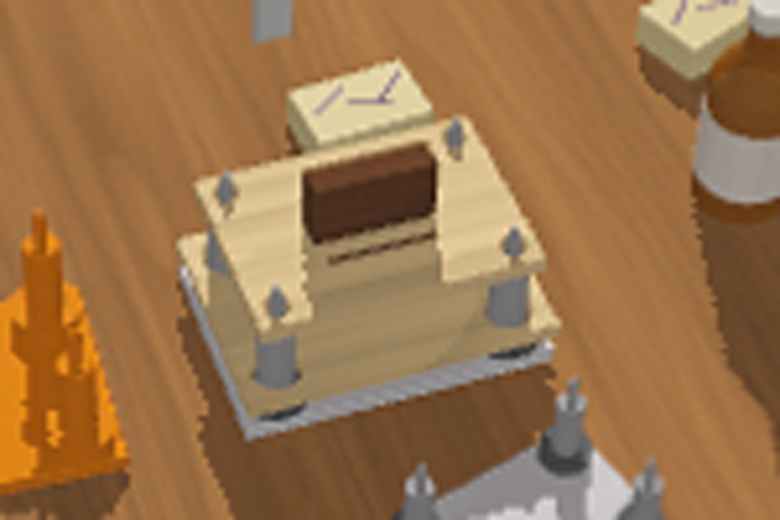

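View pics/endtop.png

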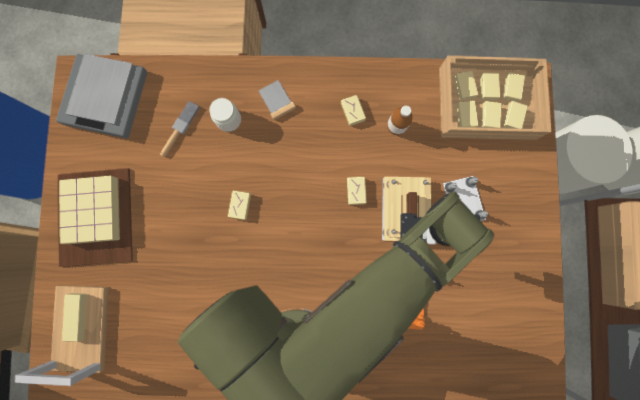

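The end pictures show both boards on the posts and level: pin tips at (276,42), (360,42), (279,171) and (357,171) in the wrist view. The soap, tools and containers are where they were. Nothing touches the robot, so I'm handing in.

```bash
python3 - <<'E'
from station import ticket
print(ticket.hand_in())
E
```

```text
the job is handed in; nothing more can be done
None
```

The rack is assembled and the job is handed in at about 21 s of the 69 s allowed. I lowered the wide-holed board onto the lower shoulders of the large grey rack, then the narrow-holed board onto the upper shoulders, and let go of both.

- **Lowering:** I set both boards down by controlled descent, with wrist readings of about 13 N and 14 N at contact.
- **Wide board:** its top measured about 37 mm. The plane fit gave slopes of -0.3° and 0.7°, and I did not re-measure them. I read them as wrist-pose and depth error, because the height matches and it looks flat in the final side picture.
- **Narrow board:** its top measured 91.7 mm, against 92 mm nominal, with slopes under 0.15°. All four pins come through its holes.
- **Rest of the scene:** by eye in the top picture, the soap, tools and containers are where they were. The gripper was open and clear of everything.
- **Disagreements:** the wrist-camera estimates of the rack's position differed by about 1 mm, which I corrected by sighting the pin tips through the holes.

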